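Clear, stone and re-set a worn cross-slide

TASK

Get the cross-slide ready for its next job: put every clamping part lying on the saddle into the green bin, then take the orange-gripped stone from its tray, lay it across the saddle and rub the top face in one straight stroke along the middle from the handwheel end to the far end, pressing lightly and steadily with the stone's spring about half in, and lay the stone back in its tray. Last, set the handwheel to the red mark against the screw's slack: wind it clockwise an eighth to a quarter of a turn past the mark, then bring it back counter-clockwise on to the mark in one direction and let go; if you come back too far, wind past again. Leave the other things on the bench where they are and do not force the index ring.

Things in the scene. Friction and masses are not known exactly. Their poses are not given: they have to be found in the camera images.
- saddle: steel saddle of the cross-slide, 150 (x) x 300 (y) x 35; origin at the centre of its TOP face, 90 above the bench, z up. Travels along its +y, away from the handwheel (at its -y end), 10 mm per rad of screw; otherwise stands firm (creeps at 18 N). Under it the fixed green base, 150 wide, at the start from y -310 (under the handwheel, axis at -235) to +150 of this origin
- knob_mid (a point): middle of the red upright crank knob on the handwheel: 20 dia x 44 tall, foot at 78 and top at 122 above the bench; 42 mm from the wheel's axis, in line with the pointer. It spins freely on its pin, so it can be pinched and carried round in a circle without turning the gripper
- pointer (a point): tip of the white pointer on the rim of the black handwheel (108 dia, lying flat beside the saddle's -y end, vertical axis, top 78 above the bench), 60 mm from the axis
- mark (a point): the red mark on the aluminium index ring under the handwheel, 60 mm from the axis and at the pointer's height. The ring is locked; the mark lies 1.4 to 2.7 rad clockwise (seen from above) of where the pointer starts, give or take 0.2
- ring_centre (a point): on the handwheel's vertical axis, at the pointer's height; its x axis points at the red mark, its y axis 90 degrees counter-clockwise from there (z up)
- handwheel (a joint): lost motion (backlash) between handwheel and screw, rad: +0.25 = the wheel is driving the screw clockwise (saddle away from the wheel), -0.25 = it is driving it counter-clockwise, between = slack; stops at both ends. 0.5 rad of slack in all. Slack friction 0.03 N m, driving the screw about 0.2 N m (5 N at the knob)
- screw (a joint): screw angle, rad, clockwise from above is positive, 0 at the start; the wheel has turned by screw + handwheel
- strap_a_mid (a point): centre of the dark steel strap clamp, bar 100 x 30 x 18; long axis = its x, gripped across its width (y); starts lying on the saddle, long side across it; may be absent
- step_block_mid (a point): centre (15 above its underside) of the blue step block, 90 x 32, three steps 12, 21 and 30 high, highest at its +x end; long axis = its x, gripped across its width (y); starts lying on the saddle, long side across it; may be absent
- channel_block_mid (a point): centre (16.5 above its underside) of the brass channel block, 80 x 34 x 33, a 16 wide groove 13 deep along its top; long axis = its x, gripped across its width (y); starts lying on the saddle, long side across it; may be absent
- bin: open green bin for the clamping parts, 220 (x) x 150 (y) x 60 high, walls and floor 5; origin under its centre on the bench; fixed; on the left or on the right
- stone: the sprung stone (see stone_grip), same origin as stone_grip
- stone_grip (a point): centre of the orange grip bar of the stone, 85 (x) x 24 (y, gripped across this) x 34 high; under it a steel plate 100 x 44, 5 thick, a rubber spring and the grey stone 110 (x) x 50 (y) x 17. Stone's face is 49 mm below this point when the spring is out, 39 when fully in. The spring pushes 3 N plus 1 N per mm. Weighs 0.3 kg in all. z up
- stone_pad (a joint): how far the stone is pressed up against its spring, m, 0 to 0.010
- stone_tray_in (a point): centre of the inner floor of the stone's dark wooden tray, 6 above the bench; inside 132 (x) x 72 (y), walls 6 thick, rim 10 above this floor; fixed; stands on the side opposite the bin; axes along its sides
- oil_can: black plastic oil bottle with red cap, 64 dia x 130, standing beyond the saddle; not part of the job
- bolt_jar: amber jar with grey lid, 72 dia x 90, standing beyond the saddle; not part of the job
- gauge_box: wooden gauge box 80 x 140 x 40, at the far left; not part of the job
- round_stock: upright steel round bar end, 56 dia x 70, at the far right; not part of the job
- spanner: spanner lying flat near the robot, left; not part of the job
- swarf_brush: brush lying flat near the robot, right; not part of the job
There are look-alikes about, which are no part of the job. What is meant by the part that bears step_block_mid is not turquoise, and is the smaller of those in its own colour. Leave any pink look-alike of the stone alone.

How it is judged:
On the way, in this order (a step that is already met when the one before it is completed fails the run):
1. every clamping part present lies in the green bin (x of strap_a_mid in the frame of bin between -0.105 and 0.105 m and y of strap_a_mid in the frame of bin between -0.07 and 0.07 m and z of each of strap_a_mid, step_block_mid, channel_block_mid in the frame of bin below 0.06 m and x of step_block_mid in the frame of bin between -0.105 and 0.105 m and y of step_block_mid in the frame of bin between -0.07 and 0.07 m and x of channel_block_mid in the frame of bin between -0.105 and 0.105 m and y of channel_block_mid in the frame of bin between -0.07 and 0.07 m), for 0.3 s.
2. the stone, lying across the saddle, is pressed on its top face with 4.5 to 22 N near the handwheel end (contact force between stone and saddle between 4.5 and 22 N and y of stone_grip in the frame of saddle between -0.108 and -0.072 m and x of stone_grip in the frame of saddle between -0.03 and 0.03 m and angle between the x axis of stone_grip and the x axis of saddle, either way round below 0.25 rad), for 0.1 s.
3. the stone, lying across the saddle, is pressed on its top face with 4.5 to 22 N a quarter of the way along (contact force between stone and saddle between 4.5 and 22 N and y of stone_grip in the frame of saddle between -0.063 and -0.027 m and x of stone_grip in the frame of saddle between -0.03 and 0.03 m and angle between the x axis of stone_grip and the x axis of saddle, either way round below 0.25 rad), for 0.1 s.
4. the stone, lying across the saddle, is pressed on its top face with 4.5 to 22 N at the middle (contact force between stone and saddle between 4.5 and 22 N and y of stone_grip in the frame of saddle between -0.018 and 0.018 m and x of stone_grip in the frame of saddle between -0.03 and 0.03 m and angle between the x axis of stone_grip and the x axis of saddle, either way round below 0.25 rad), for 0.1 s.
5. the stone, lying across the saddle, is pressed on its top face with 4.5 to 22 N three quarters of the way along (contact force between stone and saddle between 4.5 and 22 N and y of stone_grip in the frame of saddle between 0.027 and 0.063 m and x of stone_grip in the frame of saddle between -0.03 and 0.03 m and angle between the x axis of stone_grip and the x axis of saddle, either way round below 0.25 rad), for 0.1 s.
6. the stone, lying across the saddle, is pressed on its top face with 4.5 to 22 N near the far end (contact force between stone and saddle between 4.5 and 22 N and y of stone_grip in the frame of saddle between 0.072 and 0.108 m and x of stone_grip in the frame of saddle between -0.03 and 0.03 m and angle between the x axis of stone_grip and the x axis of saddle, either way round below 0.25 rad), for 0.1 s.
7. the stone lies back in its tray (x of stone_grip in the frame of stone_tray_in between -0.03 and 0.03 m and y of stone_grip in the frame of stone_tray_in between -0.03 and 0.03 m and z of stone_grip in the frame of stone_tray_in below 0.055 m and angle between stone_grip's own z axis and vertical below 0.15 rad), for 0.3 s.
8. the handwheel's white pointer has gone clockwise at least 0.48 rad past the red mark (y of pointer in the frame of ring_centre below -0.0277 m and x of pointer in the frame of ring_centre above -0.03 m), for 0.1 s.
At the end, for the whole second after the job is handed in: all clamping parts present are inside the green bin; the stone lies level in its tray (within 30 mm of its centre); the pointer is within 5 mm of the red mark (which has not moved) with the slack taken up counter-clockwise (joint handwheel below -0.2); everything is at rest (all of step 1 and all of step 7 and horizontal distance between pointer and mark below 0.005 m and value of joint handwheel below -0.2 rad and distance of mark from where it was at the start of the episode below 0.004 m and linear speed of stone below 0.02 m/s); the robot touches nothing.
It fails at once if a bystander (oil bottle, jar, gauge box, bar end, spanner, brush) is moved more than 40 mm (distance of any of oil_can, bolt_jar, gauge_box, round_stock, spanner, swarf_brush from where it was at the start of the episode above 0.04 m).
Of strap_a, step_block, channel_block only 2 to 3 are there at a start; the rules pass over those that are not, and their reading is None.
At some moment in a run one of strap_a, step_block, channel_block may be knocked a few centimetres aside while the robot is not near it.
Once in a run the grip may slacken for a moment while it holds something.
It also fails if it takes over 210 s, if anything falls off the work surface, if the arm or the gripper's body presses on something with over 40 N, if the wrist force passes 120 N, or if a joint passes its speed limit or range.

ROBOT

A 6-joint arm with a two-finger parallel gripper is mounted at the origin on the work surface. World frame = base frame: x ahead of the robot, y to its left, z up, the work surface at z = 0. Lengths are in m, angles in rad, forces in N, time in s.
With the tool pointing down it reaches from about 0.25 to 0.85 m from the base axis. Payload 12.5 kg.
Tool frame: the origin (TCP) lies on the centre line of the jaws, within the pads' length; the fingertips stand 17 mm ahead of it and the grasp point (between the pads) lies 2 mm behind it; z points along the fingers, y is the direction in which the jaws open and shut (so a half turn about z gives the same grasp; the last joint's range is limited). The gripper opens to 93 mm and grips with 3 to 60 N. Pads are 15 mm wide; open, the fingers measure 128 mm over their backs; the gripper's body (75 mm by 188 mm) begins 65 mm behind the grasp point.
Start: joints at [-1.431, 0.351, 1.652, -0, 1.139, -0.085], TCP at [0.123, -0.536, 0.236] pointing down, gripper open.
Joint ranges: [-2.75, 2.75], [-0.79, 2.1], [0.01, 2.65], [-1.57, 4.71], [0.07, 3.14], [-2.87, 2.87]. Speed limits (rad/s): [2.22, 2.22, 2.79, 3.14, 3.14, 3.14].

INTERFACE

Orientations are given as a rotation vector (axis times angle).
In Python, from rig import robot gives the robot as it stands.
- The arm moves only by the shell command python3 -m pendant 'ROWS'. ROWS is JSON, one flat list of numbers, 5 for each row, row after row: the shift along the tool's x, y, z in units of 40 mm (1.0 is 40 mm), then the turn about the tool's z in units of 8 degrees (1.0 is 8 degrees), then the closure, from 0 (fully open) to 1 (shut). A call has exactly 5 rows; each row shifts and turns the commanded pose from where the row before left it, along the tool's axes as they then stand; what a row does not reach is not made up. A row lasts 1/10 s, in which the tool goes at most 50 mm and 8.59 degrees, less where a joint would pass 70% of its speed; a pose out of reach is approached as far as the arm can. A call is refused whole if a number of a shift passes 1 or a number of a turn 1, either way. A call with a gripper value outside its range is refused whole. The fingers move at their own pace and stop on an object; the grip force is fixed at half the most. Time passes only in rows, so rows that do not move let the fingers close, or fill a call up. It gives the time, the measured TCP pose, the force and the opening at its end, in the units of the state.
- robot.read_state(): the state, without advancing time (a new reading comes with each control period).
- robot.grab_frame(name): name is "side" or "top"; returns the picture (420x560x3 uint8, blue, green, red); there is no depth.
- robot.camera_model(name): a dict with "fx", "fy", "cx", "cy" (pixels), "world_from_camera" (4x4, takes a point from camera to world coordinates). Camera axes: x right, y up, looking along -z (the intrinsics and any distortion apply to the point x, -y, -z); pixel columns grow to the right and rows downward; lengths in m; the calibration is good to about 2 mm. A picture is of the moment at which its call begins. camera_model takes no time and is no camera call.
- robot.sign_off(): hands the job in, once; it reports no verdict.
The state is a dict: "time_s": time; "joint_pos": joint angles; "joint_vel": joint speeds; "effort": joint torques, N m; "position": TCP position; "eef_rot": TCP orientation; "ft_force": force on the tool from outside, world axes, zero at the start; "ft_torque": the same for the moment, N m; "gripper_width": opening from 0.0 (shut) to 1.0 (fully open).
Only numpy, scipy, OpenCV 4.12 (cv2) and the standard library are available. Lean on these libraries where they do the work, as an engineer would, in place of code of your own. Each camera call takes 0.05 s, during which the arm holds its last target.

## Working session

There is one attempt and no reset: what is moved stays moved. The work goes in short steps, Python scripts to look and compute and a shell command to move; the robot and the scene stay as the last step left them, time stands still between calls to the robot, and variables do not carry over. Pictures are saved under pics/ and viewed, and the job is handed in when it is done.

```bash
ls; mkdir -p pics; cat > h.py <<'E'
from rig import robot
import numpy as np, cv2
from scipy.spatial.transform import Rotation as R
def snap(n,f):
    im=robot.grab_frame(n); cv2.imwrite(f'pics/{f}.png',im); return im
def ray(n,u,v):
    c=robot.camera_model(n);T=np.array(c['world_from_camera'])
    p=np.array([[[u,v]]],float)
    K=np.array([[c['fx'],0,c['cx']],[0,c['fy'],c['cy']],[0,0,1]])
    d=np.array(c.get('dist',c.get('distortion',[0,0,0,0,0])),float)
    x,y=cv2.undistortPoints(p,K,d)[0,0]
    return T[:3,3],T[:3,:3]@np.array([x,-y,-1])
def at(n,u,v,z):
    o,d=ray(n,u,v); return o+d*(z-o[2])/d[2]
def proj(n,P):
    c=robot.camera_model(n);T=np.array(c['world_from_camera'])
    q=np.linalg.inv(T)@np.append(P,1)
    K=np.array([[c['fx'],0,c['cx']],[0,c['fy'],c['cy']],[0,0,1]])
    d=np.array(c.get('dist',c.get('distortion',[0,0,0,0,0])),float)
    return cv2.projectPoints(np.array([[[q[0],-q[1],-q[2]]]]),np.zeros(3),np.zeros(3),K,d)[0][0,0]
def st():
    s=robot.read_state(); M=R.from_rotvec(s['eef_rot']).as_matrix()
    return s,np.array(s['position']),M
E
python3 - <<'E'
from h import *
for n in('side','top'):
    snap(n,n+'0'); print(n,robot.camera_model(n))
s,p,M=st(); print(s); print(M.round(3))
E
```

```text
pics
side {'fx': 437.419513395931, 'fy': 437.419513395931, 'cx': 282.5630626806838, 'cy': 204.28680386243425, 'world_from_camera': array([[-0.82961015,  0.28684361, -0.47902792, -0.02249536],
       [-0.55825353, -0.41077023,  0.72084729,  0.79149899],
       [ 0.01000003,  0.86544125,  0.50091061,  0.67081657],
       [ 0.        ,  0.        ,  0.        ,  1.        ]])}
top {'fx': 477.6370713196839, 'fy': 477.6370713196839, 'cx': 277.7407769954584, 'cy': 204.5991754489625, 'world_from_camera': array([[-0.00522752,  0.99055517, -0.13701507,  0.32146702],
       [-0.99988878, -0.0070916 , -0.01312031, -0.0853945 ],
       [-0.01396805,  0.13693124,  0.99048207,  1.66513351],
       [ 0.        ,  0.        ,  0.        ,  1.        ]])}
{'time_s': 0.1, 'joint_pos': array([-1.43061329e+00,  3.51148596e-01,  1.65235864e+00, -9.12367895e-06,
        1.13906402e+00, -8.45782241e-02]), 'joint_vel': array([-0.00099825, -0.00090723, -0.00255111, -0.00071055, -0.00077811,
        0.00097759]), 'effort': array([ 1.10107660e-03, -4.98025131e+01, -2.85703933e+01,  6.99857692e-02,
        2.38927617e-02, -1.92893134e-05]), 'position': array([ 0.1225753 , -0.53587687,  0.23517429]), 'eef_rot': array([-3.12080281e+00, -3.52207777e-01,  5.57228488e-05]), 'ft_force': array([-0.7423491 ,  0.16505944, -0.6461362 ]), 'ft_torque': array([-0.04858159,  0.01273765,  0.00264983]), 'gripper_width': 0.9992977694825476}
[[ 0.975  0.223 -0.   ]
 [ 0.223 -0.975  0.001]
 [ 0.    -0.001 -1.   ]]
```

View pics/side0.png

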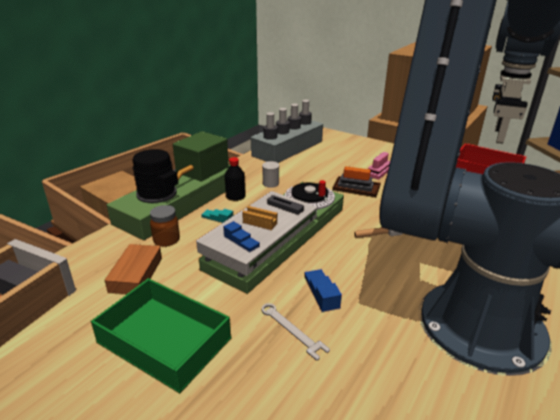

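View pics/top0.png

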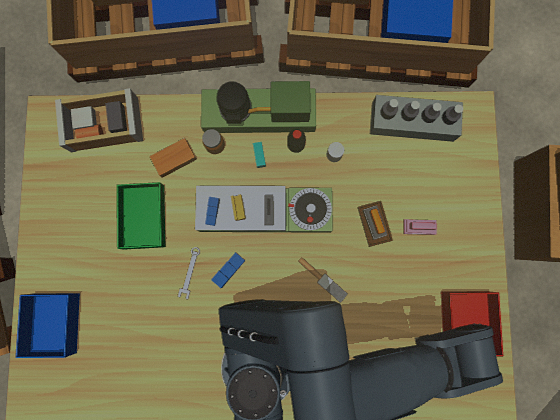

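The side and top pictures show the saddle at about (240,208) in top. On it are a blue step block (213,210), the brass block (238,207) and the dark strap (269,208).

Possible confusions:
- **Step block:** blue on the saddle (213,210), a larger blue one on the bench (228,270), turquoise (260,154). I choose the one on the saddle.
- **Bin:** green (141,216), against a blue bin (50,325) and a red bin (470,320). I choose green.
- **Stone:** orange in the tray (375,221), against a pink one (421,227). I choose orange.

Next I'll check these choices in close crops.

```bash
python3 - <<'E'
from h import *
im=cv2.imread('pics/top0.png'); 
a=cv2.resize(im[170:290,185:345],None,fx=5,fy=5,interpolation=cv2.INTER_CUBIC); cv2.imwrite('pics/c1.png',a)
a=cv2.resize(im[175:260,345:445],None,fx=6,fy=6,interpolation=cv2.INTER_CUBIC); cv2.imwrite('pics/c2.png',a)
im=cv2.imread('pics/side0.png')
a=cv2.resize(im[150:290,190:390],None,fx=4,fy=4,interpolation=cv2.INTER_CUBIC); cv2.imwrite('pics/c3.png',a)
E
```

```text
(no output)
```

View pics/c1.png

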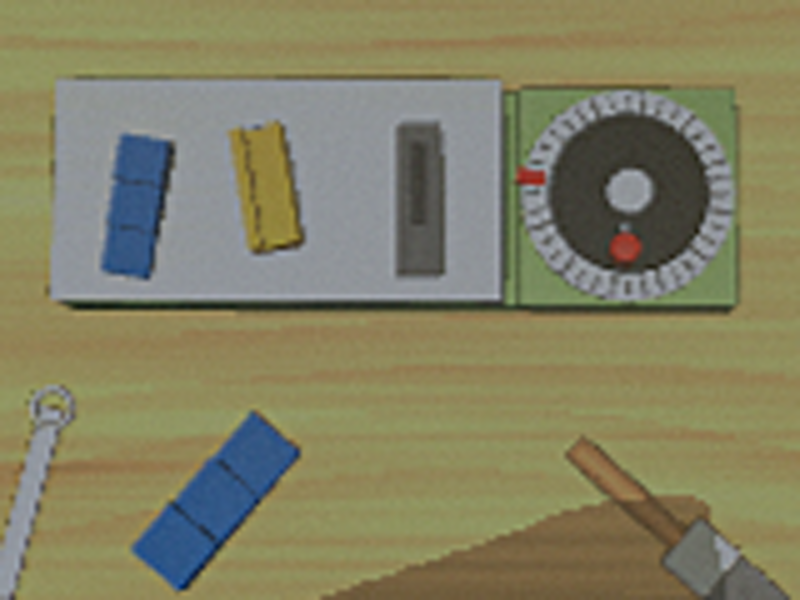

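View pics/c2.png

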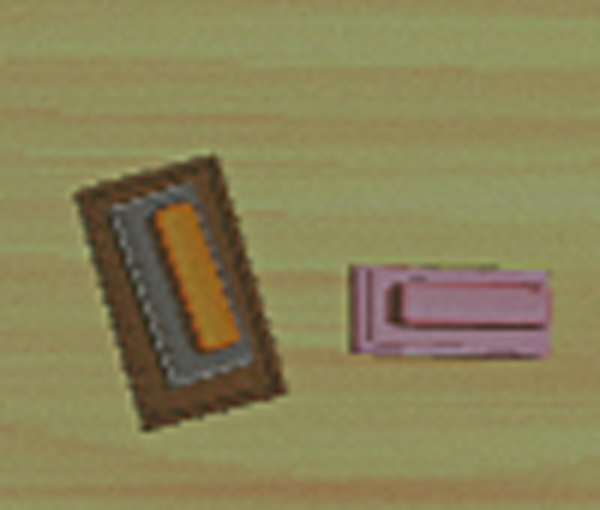

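View pics/c3.png

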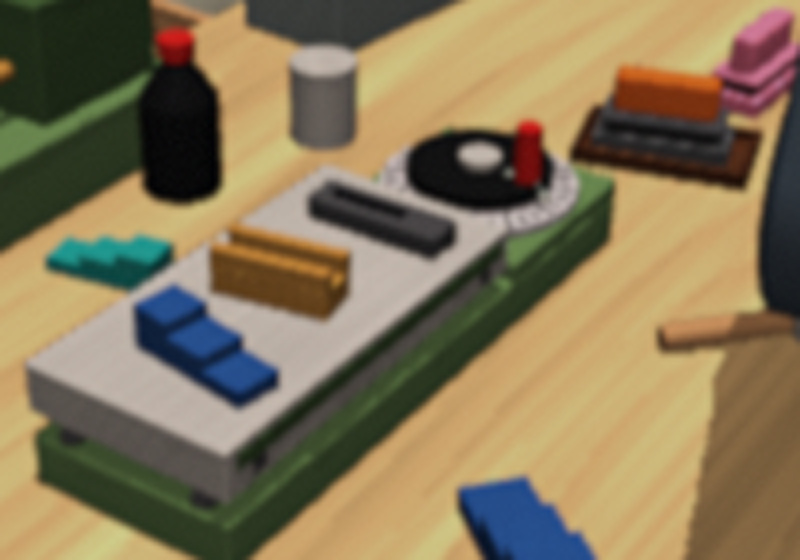

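```bash
python3 - <<'E'
from h import *
def c1(u,v,z): return at('top',185+(u+.5)/5-.5,170+(v+.5)/5-.5,z)
def c2(u,v,z): return at('top',345+(u+.5)/6-.5,175+(v+.5)/6-.5,z)
def pr(n,P): print(n,np.round(P*1000,0))
for n,(u,v) in dict(tl=(55,80),tr=(501,80),br=(501,298),bl=(53,299)).items(): pr('sad '+n,c1(u,v,.09))
s=np.array([c1(u,v,.09) for u,v in[(55,80),(501,80),(501,298),(53,299)]]);pr('c',s.mean(0))
for n,q in dict(step=[(118,133,.120),(166,138,.120),(150,277,.102),(102,271,.102)],
  brass=[(230,130,.123),(280,122,.123),(301,243,.123),(253,252,.123)],
  strap=[(397,123,.108),(442,123,.108),(442,275,.108),(397,275,.108)],
  big=[(252,411,.035),(299,452,.03),(181,589,.012),(133,548,.012)]).items():
    P=np.array([c1(*a) for a in q]); e=(P[0]+P[1]-P[2]-P[3])[:2]/2; w=(P[1]+P[2]-P[0]-P[3])[:2]/2
    pr(n,P.mean(0)); print('  len',np.linalg.norm(e),np.linalg.norm(w),'dir deg',np.degrees(np.arctan2(e[1],e[0])))
pr('knob',c1(626,246,.122)); pr('hub',c1(630,191,.078)); pr('markc',c1(530,177,.078)); pr('pointer',c1(626,228,.078))
ring=[(630,90),(630,298),(524,193),(733,193)]
for a in ring: pr('ring',c1(*a,.07))
for n,q in dict(tray=[(76,194,.016),(215,155,.016),(286,390,.016),(147,430,.016)],grip=[(156,211,.089),(193,203,.089),(238,342,.089),(203,352,.089)],stone=[(112,208,.023),(0,0,0),(0,0,0),(172,386,.023)]).items():
    P=np.array([c2(*a) for a in q]); e=(P[0]+P[1]-P[2]-P[3])[:2]/2; w=(P[1]+P[2]-P[0]-P[3])[:2]/2
    pr(n,P.mean(0)); print('  len',np.linalg.norm(e),np.linalg.norm(w),'dir deg',np.degrees(np.arctan2(e[1],e[0])))
for a in [(117,184),(163,184),(165,248),(119,247)]: pr('bin',at('top',*a,.06))
im=cv2.imread('pics/top0.png');cv2.imwrite('pics/c4.png',cv2.resize(im[170:260,100:200],None,fx=6,fy=6,interpolation=cv2.INTER_CUBIC))
E
```

```text
sad tl [606. 211.  90.]
sad tr [603. -88.  90.]
sad br [457. -87.  90.]
sad bl [458. 209.  90.]
c [531.  61.  90.]
step [518. 153. 111.]
  len 0.09018880280296501 0.03189331938708264 dir deg -7.666810512111605
brass [528.  65. 123.]
  len 0.08142645944035141 0.03241609889505154 dir deg 10.520326923553213
strap [521. -34. 108.]
  len 0.10076043075141226 0.029601165784922324 dir deg -0.14766860849727056
big [326. 108.  22.]
  len 0.12378147409711429 0.04278550323912631 dir deg -41.86917819638801
knob [ 488. -169.  122.]
hub [ 529. -174.   78.]
markc [ 539. -107.   78.]
pointer [ 504. -171.   78.]
ring [ 599. -176.   70.]
ring [ 458. -174.   70.]
ring [ 530. -103.   70.]
ring [ 529. -244.   70.]
tray [ 482. -399.   16.]
  len 0.1412443920156721 0.08366030503688116 dir deg 14.89556148957716
grip [ 483. -394.   89.]
  len 0.08091195912494759 0.020532739516074306 dir deg 16.26450315647518
stone [ 568. -338.   11.]
  len 0.05367333513469125 0.1933145033321694 dir deg 16.867189650634245
bin [619. 487.  60.]
bin [618. 328.  60.]
bin [399. 316.  60.]
bin [403. 471.  60.]
```

View pics/c4.png

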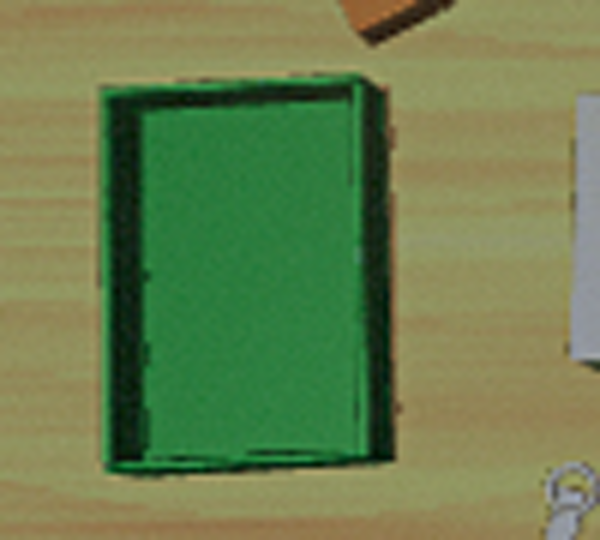

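```bash
cat >> h.py <<'E'
def go(x,y,z,yaw=None):
    """yaw: desired world angle of tool x, degrees (mod 180). Prints turn units, then shift units in axes after the turn"""
    s,p,M=st(); a=np.degrees(np.arctan2(M[1,0],M[0,0])); t=0
    if yaw is not None:
        d=(yaw-a+90)%180-90; t=-d/8
        M=M@R.from_rotvec([0,0,np.radians(-d)]).as_matrix()
    u=M.T@(np.array([x,y,z])-p)/.04
    print('t',round(s['time_s'],1),'p',(p*1000).round(1),'yaw',round(a,1),'j6',round(s['joint_pos'][5],2),'w',round(s['gripper_width']*93,1),'F',np.round(s['ft_force'],1),'| turn',round(t,2),'shift',u.round(3))
E
python3 - <<'E'
from h import *
P=np.array([at('top',100+u/6-.4,170+v/6-.4,.06) for u,v in [(102,88),(362,78),(368,460),(107,470)]]);print(P.round(3),P.mean(0))
go(.521,-.034,.20,0)
E
```

```text
[[0.618 0.488 0.06 ]
 [0.622 0.339 0.06 ]
 [0.405 0.33  0.06 ]
 [0.4   0.476 0.06 ]] [0.51131855 0.40831459 0.06      ]
t 0.1 p [ 122.6 -535.9  235.2] yaw 12.9 j6 -0.08 w 92.9 F [-0.7  0.2 -0.6] | turn 1.61 shift [  9.961 -12.546   0.89 ]
```

```bash
python3 -m pendant '[0,0,0,0.8,0, 0,0,0,0.81,0, 0.75,-0.95,0,0,0, 0.75,-0.95,0,0,0, 0.75,-0.95,0,0,0]'; python3 -m pendant '[0.75,-0.95,0,0,0, 0.75,-0.95,0,0,0, 0.75,-0.95,0,0,0, 0.75,-0.95,0,0,0, 0.75,-0.95,0,0,0]';  python3 -m pendant '[0.75,-0.95,0,0,0, 0.75,-0.95,0,0,0, 0.75,-0.95,0,0,0, 0.75,-0.95,0.4,0,0, 0,0,0,0,0]'; python3 -c "
from h import *
go(.521,-.034,.11,0)
snap('top','t1');snap('side','s1')"
```

```text
time_s: 0.6
position: [0.2132, -0.4206, 0.2353]
eef_rot: [-3.141, 0.002, 0.0]
ft_force: [1.0, 0.3, 0.5]
gripper_width: 1.002
time_s: 1.1
position: [0.3634, -0.2303, 0.2357]
eef_rot: [3.142, -0.0, 0.0]
ft_force: [0.6, -0.7, 0.9]
gripper_width: 0.998
time_s: 1.6
position: [0.4834, -0.0771, 0.2182]
eef_rot: [-3.14, -0.007, 0.003]
ft_force: [-0.7, -1.1, 0.0]
gripper_width: 0.998
t 1.6 p [483.4 -77.1 218.2] yaw 0.3 j6 1.31 w 92.8 F [-0.7 -1.1  0. ] | turn 0.03 shift [ 0.945 -1.073  2.705]
```

```bash
python3 -m pendant '[0.45,-0.53,0,0,0, 0.45,-0.53,0.5,0,0, 0,0,0,0,0, 0,0,0,0,0, 0,0,0,0,0]'; python3 -c "
from h import *
go(.521,-.034,.11,0)
snap('side','s1');i=snap('top','t1'); cv2.imwrite('pics/t1.png',cv2.resize(i[150:300,100:345],None,fx=3,fy=3))"
```

```text
time_s: 2.2
position: [0.5176, -0.0397, 0.2006]
eef_rot: [3.141, -0.002, 0.001]
ft_force: [-0.4, -0.7, 1.1]
gripper_width: 1.0
t 2.2 p [517.6 -39.7 200.6] yaw -0.1 j6 1.41 w 93.0 F [-0.4 -0.7  1.1] | turn -0.01 shift [ 0.083 -0.143  2.266]
```

View pics/t1.png

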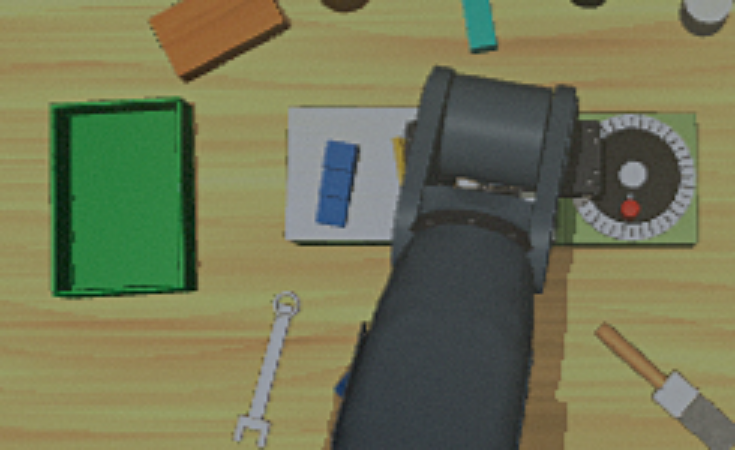

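View pics/s1.png

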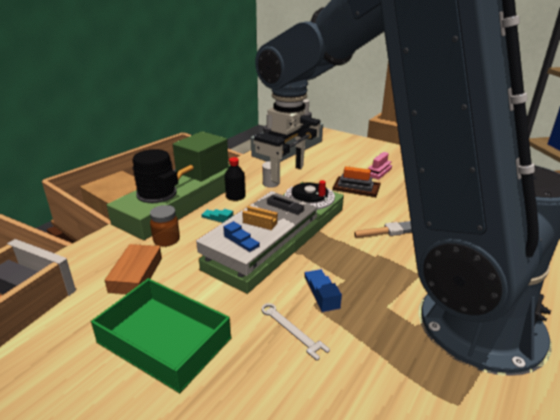

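The side view shows the strap still in place at about (285,204), and the fingers straddle it. I'll descend and grip.

```bash
python3 -m pendant '[0.08,-0.14,0.6,0,0, 0,0,0.6,0,0, 0,0,0.5,0,0, 0,0,0.3,0,0, 0,0,0.25,0,0]'; python3 -m pendant '[0,0,0,0,0.3, 0,0,0,0,0.6, 0,0,0,0,0.8, 0,0,0,0,0.8, 0,0,0,0,0.8]';python3 -m pendant '[0,0,0,0,0.8, 0,0,0,0,0.8, 0,0,0,0,0.8, 0,0,0,0,0.8, 0,0,0,0,0.8]'; python3 -c "
from h import *
go(.521,-.034,.22,0)"
```

```text
time_s: 2.8
position: [0.5212, -0.0333, 0.1097]
eef_rot: [3.142, -0.001, 0.0]
ft_force: [0.5, 0.4, 0.8]
gripper_width: 1.002
time_s: 3.3
position: [0.5214, -0.0329, 0.1104]
eef_rot: [3.141, 0.0, 0.001]
ft_force: [0.0, -0.4, -0.6]
gripper_width: 0.619
time_s: 3.8
position: [0.5213, -0.0331, 0.11]
eef_rot: [3.141, 0.0, 0.0]
ft_force: [-0.4, -2.7, 0.1]
gripper_width: 0.326
t 3.8 p [521.3 -33.1 110. ] yaw 0.0 j6 1.42 w 30.3 F [-0.4 -2.7  0.1] | turn 0.0 shift [-0.007  0.023 -2.75 ]
```

```bash
python3 -m pendant '[0,0,-0.5,0,1, 0,0,-0.8,0,1, 0,0,-0.9,0,1, 0,-0.5,-0.3,0,1, 0,-0.9,0,0,1]'; python3 -c "
from h import *
go(.561,.385,.17,2.7)"
```

```text
time_s: 4.3
position: [0.5219, 0.0227, 0.2117]
eef_rot: [3.141, -0.004, 0.005]
ft_force: [0.7, 0.8, -5.2]
gripper_width: 0.318
t 4.3 p [521.9  22.7 211.7] yaw -0.1 j6 1.53 w 29.5 F [ 0.7  0.8 -5.2] | turn -0.36 shift [ 1.399 -9.003  1.044]
```

```bash
python3 -m pendant '[0,0,0,-0.36,1, 0.15,-0.9,0,0,1, 0.15,-0.9,0,0,1, 0.15,-0.9,0,0,1, 0.15,-0.9,0,0,1]';python3 -m pendant '[0.15,-0.9,0,0,1, 0.15,-0.9,0.1,0,1, 0.15,-0.9,0.2,0,1, 0.15,-0.9,0.4,0,1, 0.1,-0.5,0.4,0,1]'; python3 -c "
from h import *
go(.561,.385,.03,2.7)"
```

```text
time_s: 4.8
position: [0.5374, 0.1696, 0.2093]
eef_rot: [-3.141, -0.079, 0.002]
ft_force: [-0.2, -0.1, -3.8]
gripper_width: 0.319
time_s: 5.3
position: [0.557, 0.3359, 0.1646]
eef_rot: [-3.14, -0.081, 0.002]
ft_force: [0.4, -0.2, -4.7]
gripper_width: 0.322
t 5.3 p [557.  335.9 164.6] yaw 3.0 j6 1.99 w 29.9 F [ 0.4 -0.2 -4.7] | turn 0.03 shift [ 0.161 -1.22   3.366]
```

```bash
python3 -m pendant '[0.05,-0.5,0,0,1, 0.05,-0.3,0,0,1, 0,0,0,0,1, 0,0,0,0,1, 0,0,0,0,1]'; python3 -c "
from h import *
go(.561,.385,.03,2.7)"
```

```text
time_s: 5.8
position: [0.5602, 0.3646, 0.1662]
eef_rot: [3.141, 0.078, 0.0]
ft_force: [-0.5, 0.3, -4.1]
gripper_width: 0.317
t 5.8 p [560.2 364.6 166.2] yaw 2.8 j6 2.03 w 29.5 F [-0.5  0.3 -4.1] | turn 0.02 shift [ 0.043 -0.509  3.405]
```

```bash
python3 -m pendant '[0.04,-0.5,0.4,0,1, 0,0,0.9,0,1, 0,0,0.9,0,1, 0,0,0.7,0,1, 0,0,0.4,0,1]'; python3 -m pendant '[0,0,0.1,0,1, 0,0,0,0,1, 0,0,0,0,0.8, 0,0,0,0,0.6, 0,0,0,0,0.55]';python3 -m pendant '[0,0,0,0,0.55, 0,0,0,0,0.55, 0,0,-0.4,0,0.55, 0,0,-0.8,0,0.55, 0,0,-0.8,0,0.55]'; python3 -c "
from h import *
go(.518,.153,.2,-7.7)"
```

```text
time_s: 6.3
position: [0.56, 0.3843, 0.0318]
eef_rot: [3.139, 0.078, -0.004]
ft_force: [-0.0, 0.4, -4.1]
gripper_width: 0.318
time_s: 6.8
position: [0.5615, 0.3861, 0.0316]
eef_rot: [-3.139, -0.079, -0.004]
ft_force: [0.0, -0.1, 0.2]
gripper_width: 0.426
time_s: 7.3
position: [0.5606, 0.3855, 0.1118]
eef_rot: [3.141, 0.079, -0.0]
ft_force: [0.9, -0.2, 0.3]
gripper_width: 0.451
t 7.3 p [560.6 385.5 111.8] yaw 2.9 j6 2.05 w 42.0 F [ 0.9 -0.2  0.3] | turn 1.32 shift [-0.277  5.904 -2.204]
```

```bash
python3 -m pendant '[0,0,-0.8,0.66,0.3, 0,0,-0.8,0.66,0, 0,0,-0.5,0,0, 0,0,0,0,0, 0,0,0,0,0]'; python3 -c "
from h import *
go(.518,.153,.2,-7.7)
snap('side','s2');i=snap('top','t2'); cv2.imwrite('pics/t2.png',cv2.resize(i[150:300,100:345],None,fx=3,fy=3))"
```

```text
time_s: 7.8
position: [0.5605, 0.3855, 0.1942]
eef_rot: [-3.134, 0.21, -0.001]
ft_force: [0.5, 0.5, -0.5]
gripper_width: 0.835
t 7.8 p [560.5 385.5 194.2] yaw -7.7 j6 2.24 w 77.6 F [ 0.5  0.5 -0.5] | turn 0.0 shift [-0.275  5.902 -0.146]
```

View pics/t2.png

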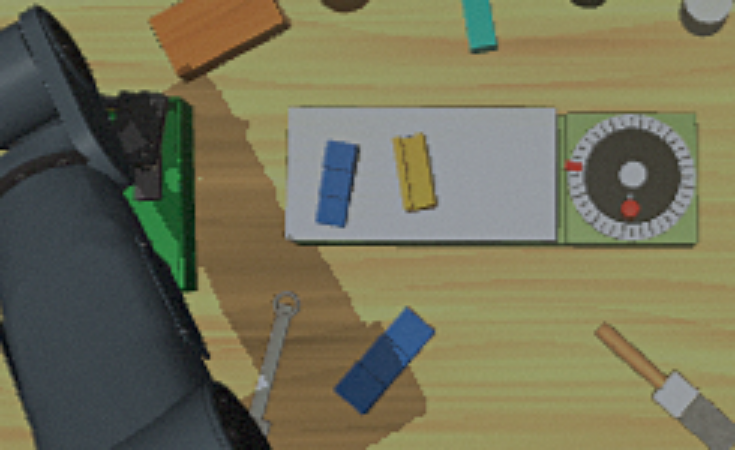

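View pics/s2.png

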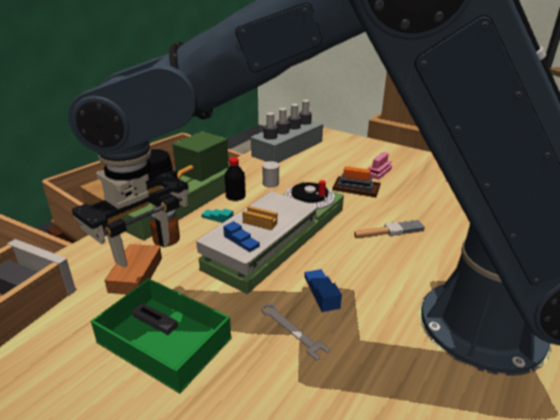

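The strap lies in the bin at side (155,318). The step block is unmoved at top (212,211). I'll use a narrower opening to stay clear of the brass block.

```bash
python3 -m pendant '[-0.04,0.95,0,0,0.35, -0.04,0.95,0,0,0.35, -0.04,0.95,0,0,0.35, -0.05,0.95,0,0,0.35, -0.05,0.95,0,0,0.35]';python3 -m pendant '[-0.05,0.9,0,0,0.35, 0,0.2,0,0,0.35, 0,0,0.2,0,0.35, 0,0,0,0,0.35, 0,0,0,0,0.35]'; python3 -c "
from h import *
go(.518,.153,.11,-7.7)
i=snap('side','s3');cv2.imwrite('pics/s3.png',cv2.resize(i[150:300,150:350],None,fx=4,fy=4))"
```

```text
time_s: 8.4
position: [0.5256, 0.1969, 0.1928]
eef_rot: [3.134, -0.21, -0.003]
ft_force: [0.2, -0.0, 0.2]
gripper_width: 0.655
time_s: 8.9
position: [0.5186, 0.1562, 0.1852]
eef_rot: [3.135, -0.209, -0.002]
ft_force: [-0.2, 0.2, 0.3]
gripper_width: 0.649
t 8.9 p [518.6 156.2 185.2] yaw -7.6 j6 1.91 w 60.4 F [-0.2  0.2  0.3] | turn 0.01 shift [-0.003  0.08   1.881]
```

View pics/s3.png

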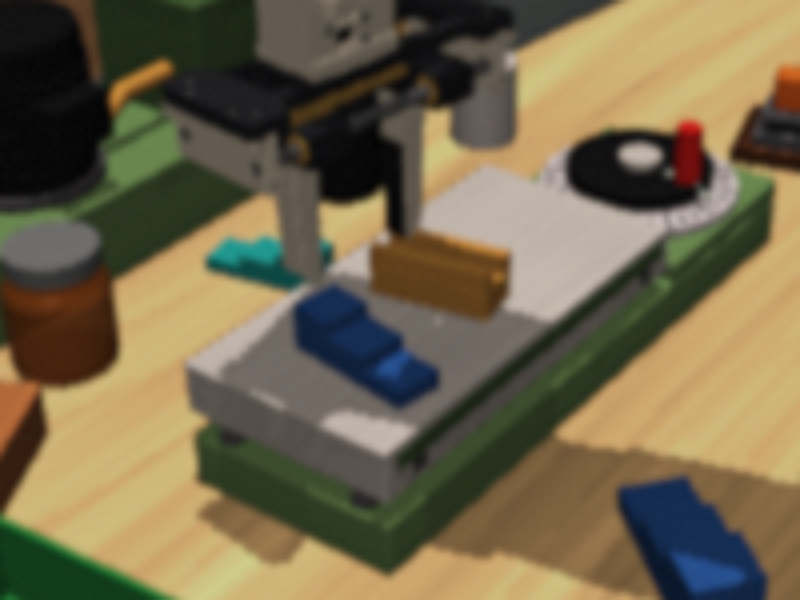

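The fingers straddle the step block and are clear of the brass. Descending.

```bash
python3 -m pendant '[0,0.08,0.5,0,0.35, 0,0,0.5,0,0.35, 0,0,0.4,0,0.35, 0,0,0.3,0,0.35, 0,0,0.18,0,0.35]'; python3 -m pendant '[0,0,0,0,0.5, 0,0,0,0,0.7, 0,0,0,0,1, 0,0,0,0,1, 0,0,0,0,1]'; python3 -m pendant '[0,0,0,0,1, 0,0,-0.5,0,1, 0,0,-0.8,0,1, 0,0,-0.9,0,1, 0,0,0,0,1]'; python3 -c "
from h import *
go(.462,.378,.17,2.7)"
```

```text
time_s: 9.45
position: [0.5181, 0.1524, 0.1098]
eef_rot: [3.134, -0.209, -0.001]
ft_force: [-0.2, 0.2, 0.4]
gripper_width: 0.649
time_s: 9.95
position: [0.5186, 0.1518, 0.1113]
eef_rot: [-3.134, 0.21, -0.001]
ft_force: [-0.7, -2.3, 3.9]
gripper_width: 0.339
time_s: 10.45
position: [0.52, 0.1524, 0.2026]
eef_rot: [-3.133, 0.21, -0.01]
ft_force: [0.7, 0.0, -4.6]
gripper_width: 0.341
t 10.4 p [520.  152.4 202.6] yaw -7.7 j6 1.9 w 31.7 F [ 0.7  0.  -4.6] | turn -1.3 shift [-1.187 -5.702  0.813]
```

```bash
python3 -m pendant '[0,0,0,-0.65,1, 0,0,0,-0.65,1, -0.2,-0.9,0,0,1, -0.2,-0.9,0,0,1, -0.2,-0.9,0,0,1]'; python3 -m pendant '[-0.2,-0.95,0.1,0,1, -0.2,-0.95,0.2,0,1, -0.19,-0.95,0.3,0,1, 0,-0.1,0.2,0,1, 0,0,0,0,1]'; python3 -c "
from h import *
go(.462,.381,.03,2.7)"
```

```text
time_s: 10.95
position: [0.4885, 0.2596, 0.1976]
eef_rot: [3.141, 0.073, -0.001]
ft_force: [0.3, -0.5, 0.5]
gripper_width: 0.036
time_s: 11.45
position: [0.4589, 0.3755, 0.1645]
eef_rot: [3.139, 0.077, -0.004]
ft_force: [-0.4, -0.6, -1.1]
gripper_width: 0.006
t 11.4 p [458.9 375.5 164.5] yaw 2.8 j6 2.13 w 0.5 F [-0.4 -0.6 -1.1] | turn 0.01 shift [ 0.092 -0.138  3.363]
```

The grip slackened and the block was dropped, as the task warned could happen. I'll look for it.

```bash
python3 -m pendant '[0.5,0.9,-0.8,0,0, 0.5,0.9,-0.8,0,0, 0.5,0.9,0,0,0, 0.5,0.9,0,0,0, 0.5,0.9,0,0,0]';python3 -m pendant '[0.2,0.9,0,0,0, 0,0.9,0,0,0, 0,0.9,0,0,0, 0,0.9,0,0,0, 0,0.9,0,0,0]'; python3 -c "
from h import *
snap('side','s4');i=snap('top','t4'); cv2.imwrite('pics/t4.png',cv2.resize(i[150:300,100:345],None,fx=3,fy=3))"
```

```text
time_s: 11.95
position: [0.5674, 0.2003, 0.2285]
eef_rot: [-3.141, -0.072, -0.001]
ft_force: [0.3, 0.1, 0.6]
gripper_width: 0.386
time_s: 12.45
position: [0.5827, 0.021, 0.2281]
eef_rot: [3.141, 0.072, 0.0]
ft_force: [0.8, -0.0, -0.4]
gripper_width: 0.818
```

View pics/t4.png

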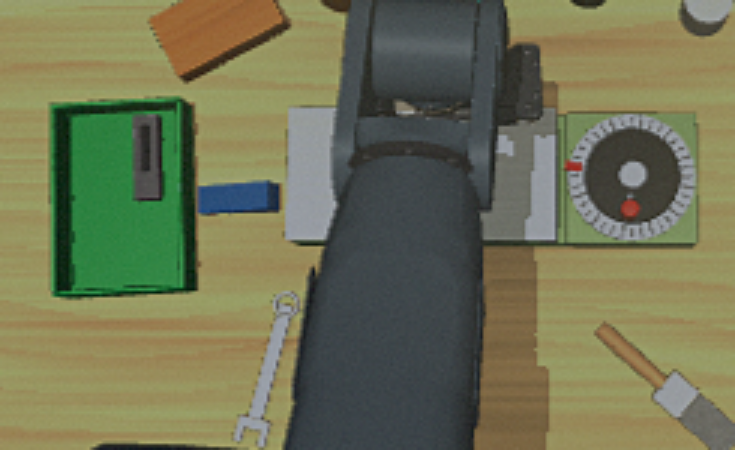

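View pics/s4.png

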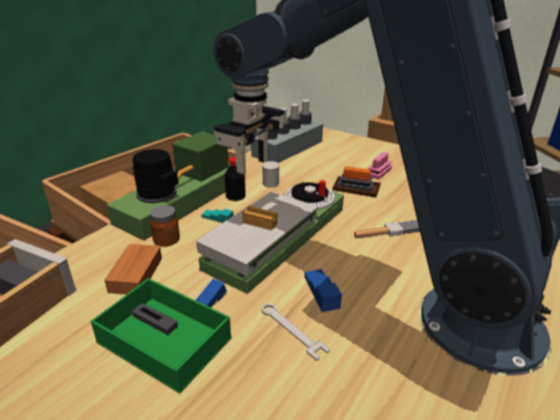

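```bash
python3 - <<'E'
from h import *
i=cv2.imread('pics/t4.png')
im=robot.grab_frame('top'); a=cv2.resize(im[195:235,155:205],None,fx=10,fy=10,interpolation=cv2.INTER_CUBIC)
s=robot.grab_frame('side'); b=cv2.resize(s[265:325,180:240],None,fx=6.6667,fy=6.6667,interpolation=cv2.INTER_CUBIC)[:400]
print(a.shape,b.shape)
cv2.imwrite('pics/c5.png',np.hstack([a[:,:400] if 0 else cv2.resize(a,(400,320)),cv2.resize(b,(320,320))]))
E
```

```text
(400, 500, 3) (400, 400, 3)
```

View pics/c5.png

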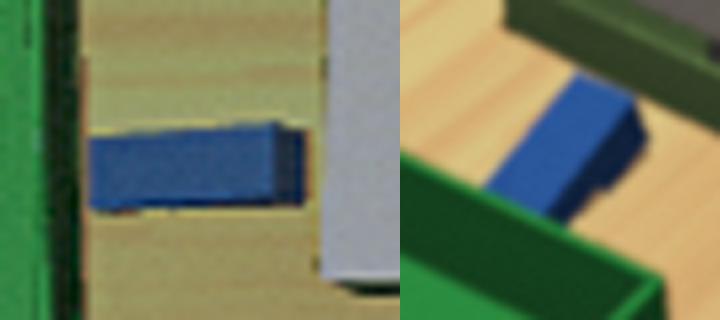

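The block lies upside down and tilted in the gap between bin and saddle, its long axis along y. I'll measure it.

```bash
python3 - <<'E'
from h import *
P=np.array([at('top',155+(u+.5)/8-.5,195+(v+.5)/8-.5,z) for u,v,z in [(90,137,.0115),(272,124,.037),(275,205,.037),(92,211,.0115)]])
print(P.round(3),P.mean(0).round(3)); e=(P[0]+P[3]-P[1]-P[2])/2; w=(P[0]-P[3]+P[1]-P[2])/2
print(np.linalg.norm(e),np.linalg.norm(w),np.degrees(np.arctan2(e[1],e[0])))
yaw=np.degrees(np.arctan2(e[1],e[0]))
c=P.mean(0); go(c[0],c[1],.19,yaw)
E
```

```text
[[0.528 0.328 0.012]
 [0.53  0.244 0.037]
 [0.495 0.242 0.037]
 [0.495 0.327 0.012]] [0.512 0.285 0.024]
0.08874225036847878 0.03385662072070972 90.43486111840447
t 12.7 p [582.9  22.5 228.1] yaw 2.6 j6 1.48 w 90.8 F [-0.2 -0.6  0.5] | turn -10.98 shift [ 6.577 -1.723  0.954]
```

```bash
python3 -m pendant '[0,0,0,-1,0, 0,0,0,-1,0, 0,0,0,-1,0, 0,0,0,-1,0, 0,0,0,-1,0]';python3 -m pendant '[0,0,0,-1,0, 0,0,0,-1,0, 0,0,0,-1,0, 0,0,0,-1,0, 0,0,0,-1,0]';python3 -m pendant '[0,0,0,-1,0, 0.9,-0.25,0,0,0, 0.9,-0.25,0,0,0, 0.9,-0.25,0,0,0, 0.9,-0.25,0,0,0]';python3 -m pendant '[0.9,-0.25,0,0,0, 0.9,-0.25,0.3,0,0, 0.9,-0.25,0.3,0,0, 0.15,0,0,0,0, 0,0,0,0,0]'; python3 -c "
from h import *
go(.512,.280,.021,90.4)
s=snap('side','s5'); i=snap('top','t5');cv2.imwrite('pics/s5.png',np.hstack([cv2.resize(s[200:350,80:260],None,fx=2,fy=2),cv2.resize(i[150:300,120:300],None,fx=2,fy=2)]))"
```

```text
time_s: 13.15
position: [0.583, 0.0247, 0.2281]
eef_rot: [-2.922, -1.154, -0.0]
ft_force: [0.6, 0.1, -0.5]
gripper_width: 0.998
time_s: 13.65
position: [0.5829, 0.0247, 0.2281]
eef_rot: [-2.351, -2.084, -0.0]
ft_force: [-0.8, 0.2, -0.6]
gripper_width: 0.996
time_s: 14.15
position: [0.5404, 0.1693, 0.2281]
eef_rot: [-2.207, -2.236, -0.0]
ft_force: [1.0, -1.0, -1.2]
gripper_width: 0.995
time_s: 14.65
position: [0.5094, 0.2821, 0.204]
eef_rot: [-2.205, -2.238, 0.0]
ft_force: [-0.0, -0.7, 0.3]
gripper_width: 1.001
t 14.7 p [509.4 282.1 204. ] yaw 90.9 j6 0.41 w 93.1 F [-0.  -0.7  0.3] | turn 0.06 shift [-0.052  0.066  4.576]
```

View pics/s5.png

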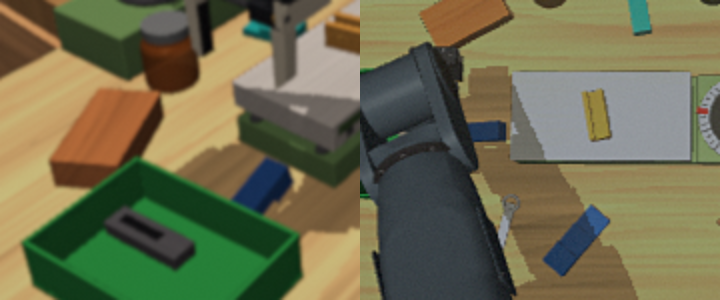

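```bash
python3 -m pendant '[-0.05,0.07,0.8,0.06,0.2, 0,0,0.9,0,0.2, 0,0,0.9,0,0.2, 0,0,0.8,0,0.2, 0,0,0.6,0,0.2]'; python3 -m pendant '[0,0,0.3,0,0.2, 0,0,0.2,0,0.2, 0,0,0,0,0.2, 0,0,0,0,0.2, 0,0,0,0,0.2]';  python3 -c "
from h import *
go(.512,.280,.021,90.4)"
```

```text
time_s: 15.25
position: [0.5129, 0.2775, 0.0427]
eef_rot: [-2.218, -2.224, 0.001]
ft_force: [-0.1, 0.5, -0.4]
gripper_width: 0.799
time_s: 15.75
position: [0.5134, 0.2792, 0.0252]
eef_rot: [2.216, 2.226, 0.003]
ft_force: [-0.8, -0.4, -0.1]
gripper_width: 0.799
t 15.8 p [513.4 279.2  25.2] yaw 90.2 j6 0.41 w 74.3 F [-0.8 -0.4 -0.1] | turn -0.02 shift [ 0.021 -0.034  0.106]
```

```bash
python3 -m pendant '[0,0,0.1,0,0.4, 0,0,0,0,0.6, 0,0,0,0,1, 0,0,0,0,1, 0,0,0,0,1]'; python3 -m pendant '[0,0,0,0,1, 0,0,0,0,1, 0,0,-0.4,0,1, 0,0,-0.5,0,1, 0,0,-0.6,0,1]';python3 -m pendant '[0,0,-0.8,0,1, 0,0,-0.8,0,1, 0,0,-0.4,0,1, 0,0,0,0,1, 0,0,0,0,1]';  python3 -c "
from h import *
go(.451,.405,.15,90.4)
s=snap('side','s6'); cv2.imwrite('pics/s6.png',cv2.resize(s[180:350,80:260],None,fx=4,fy=4))"
```

```text
time_s: 16.25
position: [0.5128, 0.279, 0.0202]
eef_rot: [2.217, 2.226, 0.0]
ft_force: [-0.5, 0.0, -0.9]
gripper_width: 0.416
time_s: 16.75
position: [0.512, 0.2787, 0.0809]
eef_rot: [-2.216, -2.226, 0.003]
ft_force: [0.9, 0.6, -2.7]
gripper_width: 0.344
time_s: 17.25
position: [0.5122, 0.2788, 0.1598]
eef_rot: [-2.217, -2.226, 0.001]
ft_force: [-0.2, -0.6, -5.0]
gripper_width: 0.343
t 17.2 p [512.2 278.8 159.8] yaw 90.2 j6 0.41 w 31.9 F [-0.2 -0.6 -5. ] | turn -0.02 shift [ 3.167 -1.508  0.246]
```

View pics/s6.png

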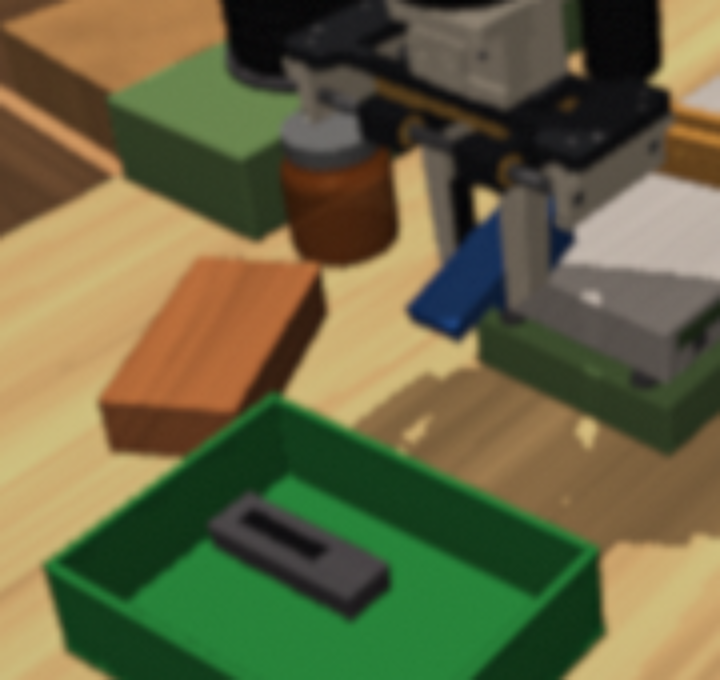

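```bash
python3 -m pendant '[0.8,-0.38,0,0,1, 0.8,-0.38,0,0,1, 0.8,-0.38,0,0,1, 0.75,-0.36,0,0,1, 0,0,0,-0.3,1]'; python3 -m pendant '[0,0,0,0,1, 0,0,0,0,1, 0,0,0.4,0,1, 0,0,0.6,0,1, 0,0,0.5,0,1]';  python3 -c "
from h import *
go(.453,.403,.027,92.7)"
```

```text
time_s: 17.8
position: [0.4498, 0.4073, 0.1584]
eef_rot: [-2.165, -2.275, 0.004]
ft_force: [0.4, 0.6, -3.8]
gripper_width: 0.343
time_s: 18.3
position: [0.4524, 0.4037, 0.0988]
eef_rot: [-2.172, -2.27, 0.001]
ft_force: [-1.0, 0.8, -4.3]
gripper_width: 0.345
t 18.3 p [452.4 403.7  98.8] yaw 92.5 j6 0.61 w 32.1 F [-1.   0.8 -4.3] | turn -0.02 shift [-0.018  0.015  1.795]
```

```bash
python3 -m pendant '[0,0,0.5,0,1, 0,0,0.5,0,1, 0,0,0.3,0,1, 0,0,0.3,0,1, 0,0,0,0,1]'; python3 -m pendant '[0,0,0,0,0.8, 0,0,0,0,0.6, 0,0,0,0,0.53, 0,0,0,0,0.53, 0,0,0,0,0.53]';python3 -m pendant '[0,0,-0.4,0,0.53, 0,0,-0.8,0,0.53, 0,0,-0.9,0,0.53, 0,0,-0.9,0,0.53, 0,0,-0.9,0,0.53]';  python3 -c "
from h import *
go(.528,.065,.2,10.5)
s=snap('side','s7'); i=snap('top','t7');cv2.imwrite('pics/s7.png',np.hstack([cv2.resize(s[200:390,80:270],None,fx=2,fy=2),cv2.resize(i[150:340,120:310],None,fx=2,fy=2)]))"
```

```text
time_s: 18.8
position: [0.4518, 0.404, 0.0347]
eef_rot: [-2.17, -2.271, 0.004]
ft_force: [0.4, 0.3, -3.8]
gripper_width: 0.344
time_s: 19.3
position: [0.4525, 0.4049, 0.0366]
eef_rot: [2.17, 2.272, 0.001]
ft_force: [-0.7, -0.2, 0.7]
gripper_width: 0.471
time_s: 19.8
position: [0.4521, 0.4046, 0.195]
eef_rot: [2.17, 2.272, 0.002]
ft_force: [0.4, 0.2, -0.9]
gripper_width: 0.468
t 19.8 p [452.1 404.6 195. ] yaw 92.6 j6 0.61 w 43.5 F [ 0.4  0.2 -0.9] | turn 10.27 shift [ 0.318  8.695 -0.129]
```

View pics/s7.png

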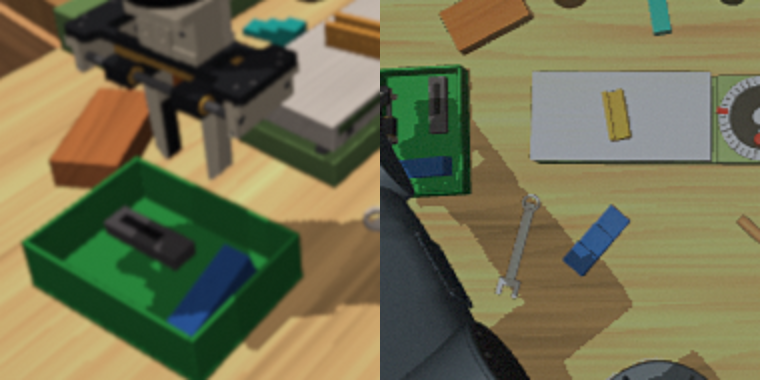

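Step block and strap are both in the bin, and the brass block is unmoved at top (238,207). Going to the brass block.

```bash
python3 -m pendant '[0,0,0,1,0.1, 0,0,0,1,0.1, 0,0,0,1,0.1, 0,0,0,1,0.1, 0,0,0,1,0.1]';python3 -m pendant '[0,0,0,1,0.1, 0,0,0,1,0.1, 0,0,0,1,0.1, 0,0,0,1,0.1, 0,0,0,1,0.1]';python3 -m pendant '[0,0,0,0.27,0.1, 0.04,0.95,0,0,0.1, 0.04,0.95,0,0,0.1, 0.04,0.95,0,0,0.1, 0.04,0.95,0,0,0.1]';python3 -m pendant '[0.04,0.95,0,0,0.1, 0.04,0.95,0,0,0.1, 0.04,0.95,0,0,0.1, 0.04,0.95,0,0,0.1, 0.04,0.95,0,0,0.1]';python3 -m pendant '[0,0.15,0,0,0.1, 0,0,0,0,0.1, 0,0,0,0,0.1, 0,0,0,0,0.1, 0,0,0,0,0.1]'; python3 -c "
from h import *
go(.528,.065,.11,10.5)
i=snap('side','s8');cv2.imwrite('pics/s8.png',cv2.resize(i[150:300,150:350],None,fx=4,fy=4))"
```

```text
time_s: 20.4
position: [0.4521, 0.4046, 0.1924]
eef_rot: [-2.82, -1.385, 0.0]
ft_force: [0.6, -0.2, -1.1]
gripper_width: 0.853
time_s: 20.9
position: [0.4521, 0.4046, 0.1925]
eef_rot: [3.123, 0.337, -0.0]
ft_force: [-0.1, -0.4, 0.2]
gripper_width: 0.899
time_s: 21.4
position: [0.4861, 0.255, 0.1925]
eef_rot: [-3.128, -0.287, -0.0]
ft_force: [1.5, 0.2, -0.5]
gripper_width: 0.898
time_s: 21.9
position: [0.5286, 0.0695, 0.1925]
eef_rot: [-3.128, -0.287, -0.0]
ft_force: [0.6, 0.1, -1.4]
gripper_width: 0.895
time_s: 22.4
position: [0.5295, 0.0662, 0.1921]
eef_rot: [-3.128, -0.289, 0.0]
ft_force: [0.3, -0.2, -0.0]
gripper_width: 0.898
t 22.4 p [529.5  66.2 192.1] yaw 10.6 j6 1.42 w 83.5 F [ 0.3 -0.2 -0. ] | turn 0.01 shift [-0.041  0.022  2.053]
```

View pics/s8.png

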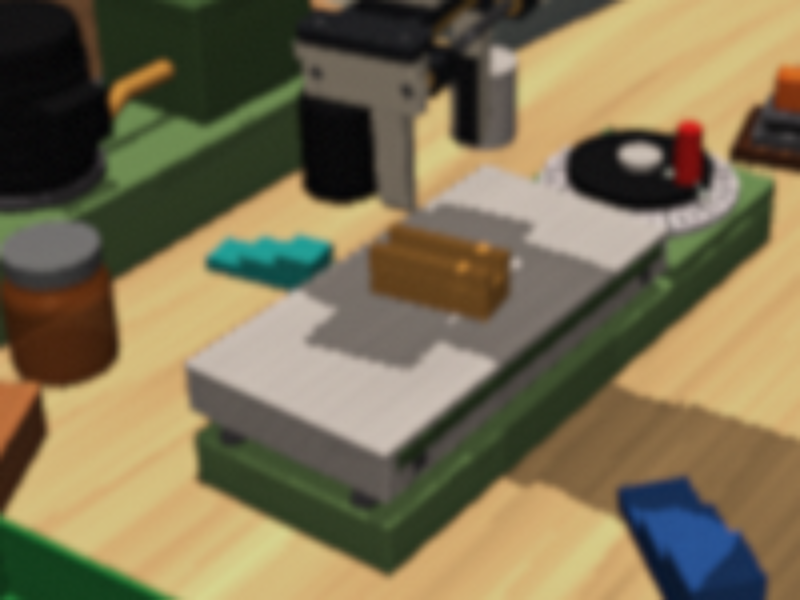

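```bash
python3 -m pendant '[-0.04,0.02,0.5,0,0.1, 0,0,0.5,0,0.1, 0,0,0.5,0,0.1, 0,0,0.3,0,0.1, 0,0,0.25,0,0.1]'; python3 -m pendant '[0,0,0,0,0.4, 0,0,0,0,0.6, 0,0,0,0,1, 0,0,0,0,1, 0,0,0,0,1]'; python3 -m pendant '[0,0,0,0,1, 0,0,-0.4,0,1, 0,0,-0.8,0,1, 0,0,-0.9,0,1, 0,0,-0.5,0,1]'; python3 -m pendant '[0,0,0,0.98,1, 0,0,0,0,1, 0,0,0,0,1, 0,0,0,0,1, 0,0,0,0,1]'; python3 -c "
from h import *
go(.560,.438,.2,2.7)"
```

```text
time_s: 22.95
position: [0.5282, 0.0644, 0.1094]
eef_rot: [-3.128, -0.288, 0.001]
ft_force: [-0.0, -0.2, -0.4]
gripper_width: 0.903
time_s: 23.45
position: [0.5285, 0.0641, 0.1105]
eef_rot: [3.128, 0.287, 0.001]
ft_force: [-0.0, -0.1, 0.4]
gripper_width: 0.518
time_s: 23.95
position: [0.5285, 0.0641, 0.2162]
eef_rot: [3.128, 0.287, 0.003]
ft_force: [1.5, -0.1, -5.7]
gripper_width: 0.364
time_s: 24.45
position: [0.528, 0.0641, 0.2135]
eef_rot: [-3.141, -0.075, 0.002]
ft_force: [0.1, 1.2, -5.8]
gripper_width: 0.363
t 24.4 p [528.   64.1 213.5] yaw 2.7 j6 1.56 w 33.8 F [ 0.1  1.2 -5.8] | turn 0.0 shift [ 1.239 -9.301  0.338]
```

```bash
python3 -m pendant '[0.12,-0.9,0,0,1, 0.12,-0.9,0,0,1, 0.12,-0.9,0,0,1, 0.12,-0.9,0,0,1, 0.12,-0.9,0,0,1]';python3 -m pendant '[0.12,-0.9,0,0,1, 0.12,-0.9,0.1,0,1, 0.12,-0.9,0.2,0,1, 0.12,-0.9,0.4,0,1, 0.1,-0.9,0.4,0,1]';python3 -m pendant '[0.05,-0.3,0,0,1, 0,0,0,0,1, 0,0,0,0,1, 0,0,0,0,1, 0,0,0,0,1]';  python3 -c "
from h import *
go(.560,.438,.048,2.7)"
```

```text
time_s: 24.95
position: [0.5438, 0.2464, 0.2137]
eef_rot: [3.14, 0.074, -0.001]
ft_force: [0.5, -0.5, -4.2]
gripper_width: 0.362
time_s: 25.45
position: [0.5588, 0.4273, 0.1691]
eef_rot: [3.141, 0.074, -0.0]
ft_force: [0.1, -0.7, -6.0]
gripper_width: 0.365
time_s: 25.95
position: [0.5607, 0.437, 0.1708]
eef_rot: [-3.141, -0.071, -0.001]
ft_force: [-0.3, -0.2, -4.6]
gripper_width: 0.362
t 25.9 p [560.7 437.  170.8] yaw 2.6 j6 2.12 w 33.7 F [-0.3 -0.2 -4.6] | turn -0.01 shift [-0.019 -0.026  3.071]
```

```bash
python3 -m pendant '[0,0,0.7,0,1, 0,0,0.8,0,1, 0,0,0.8,0,1, 0,0,0.5,0,1, 0,0,0.32,0,1]'; python3 -m pendant '[0,0,0,0,1, 0,0,0,0,0.8, 0,0,0,0,0.56, 0,0,0,0,0.53, 0,0,0,0,0.53]';python3 -m pendant '[0,0,0,0,0.53, 0,0,-0.8,0,0.53, 0,0,-0.9,0,0.53, 0,0,-0.9,0,0.53, 0,0,-0.9,0,0.53]'; python3 -m pendant '[0,0.9,0,0,0, 0,0.9,0,0,0, 0,0.9,0,0,0, 0,0.9,0,0,0, 0,0.9,0,0,0]';  python3 -c "
from h import *
go(.483,-.394,.2,16)
s=snap('side','s9'); i=snap('top','t9');cv2.imwrite('pics/s9.png',np.hstack([cv2.resize(s[250:400,80:270],None,fx=2,fy=2),cv2.resize(i[160:310,100:290],None,fx=2,fy=2)]))"
```

```text
time_s: 26.45
position: [0.56, 0.437, 0.0438]
eef_rot: [3.14, 0.071, -0.002]
ft_force: [0.1, 0.2, -4.3]
gripper_width: 0.362
time_s: 26.95
position: [0.5609, 0.4384, 0.0467]
eef_rot: [-3.139, -0.072, -0.003]
ft_force: [1.2, 0.2, -0.1]
gripper_width: 0.471
time_s: 27.45
position: [0.5602, 0.4379, 0.1871]
eef_rot: [-3.141, -0.072, -0.001]
ft_force: [1.3, 0.2, 0.6]
gripper_width: 0.468
time_s: 27.95
position: [0.5685, 0.2568, 0.1857]
eef_rot: [-3.141, -0.073, -0.001]
ft_force: [0.7, -0.1, 0.1]
gripper_width: 0.851
t 27.9 p [568.5 256.8 185.7] yaw 2.7 j6 1.87 w 79.1 F [ 0.7 -0.1  0.1] | turn -1.67 shift [-6.54  15.05  -0.362]
```

View pics/s9.png

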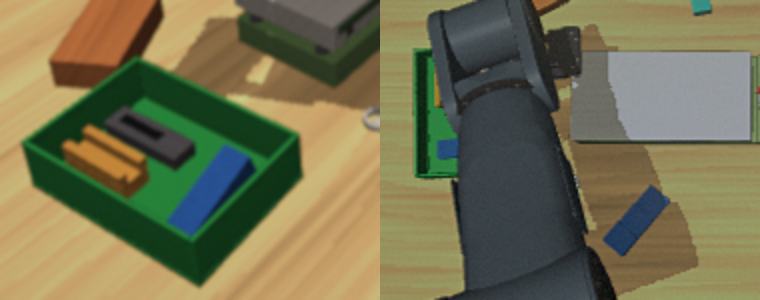

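All three parts lie in the bin (side view). Now the stone: I'll refine the grip position using its true top height of 72 mm.

```bash
python3 - <<'E'
from h import *
i=robot.grab_frame('top'); cv2.imwrite('pics/c6.png',cv2.resize(i[185:255,350:410],None,fx=8,fy=8,interpolation=cv2.INTER_CUBIC))
# from colour: orange centroid
h=cv2.cvtColor(i,cv2.COLOR_BGR2HSV)
m=((h[...,0]>9)&(h[...,0]<19)&(h[...,1]>150)&(h[...,2]>120)).astype(np.uint8); m[:, :350]=0; m[:,420:]=0; m[:190]=0; m[255:]=0
r=cv2.minAreaRect(np.argwhere(m)[:,::-1].astype(np.float32)); print(m.sum(),r)
b=cv2.boxPoints(r); print(np.array([at('top',*q,.072) for q in b]).round(3))
def c2(u,v,z): return at('top',345+(u+.5)/6-.5,175+(v+.5)/6-.5,z)
P=np.array([c2(*a,.072) for a in [(156,211),(193,203),(238,342),(203,352)]]);print(P.mean(0).round(4))
E
```

```text
100 ((377.3733215332031, 220.5452880859375), (24.687089920043945, 6.52492618560791), 70.34617614746094)
[[ 0.521 -0.374  0.072]
 [ 0.529 -0.395  0.072]
 [ 0.45  -0.42   0.072]
 [ 0.443 -0.399  0.072]]
[ 0.4851 -0.3974  0.072 ]
```

View pics/c6.png

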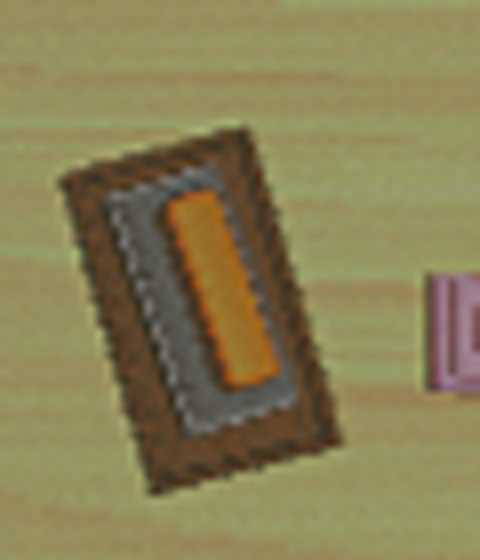

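```bash
python3 -m pendant '[0,0,-0.4,-0.9,0.5, 0,0,0,-0.95,0.5, -0.35,0.9,0,0,0.5, -0.35,0.9,0,0,0.5, -0.35,0.9,0,0,0.5]'; python3 -m pendant '[-0.35,0.9,0,0,0.5, -0.35,0.9,0,0,0.5, -0.35,0.9,0,0,0.5, -0.35,0.9,0,0,0.5, -0.35,0.9,0,0,0.5]';python3 -m pendant '[-0.35,0.9,0,0,0.5, -0.35,0.9,0,0,0.5, -0.35,0.9,0,0,0.5, -0.35,0.9,0,0,0.5, -0.35,0.9,0,0,0.5]'; python3 -m pendant '[-0.35,0.9,0,0,0.5, -0.35,0.9,0,0,0.5, -0.35,0.9,0,0,0.5, -0.35,0.9,0,0,0.5, 0,0,0,0,0.5]';python3 -c "
from h import *
go(.486,-.397,.15,17.5)"
```

```text
time_s: 28.6
position: [0.5608, 0.1425, 0.2015]
eef_rot: [-3.105, -0.479, -0.001]
ft_force: [1.2, 0.2, -0.1]
gripper_width: 0.621
time_s: 29.1
position: [0.5483, -0.0508, 0.2016]
eef_rot: [3.105, 0.478, 0.001]
ft_force: [0.4, 0.1, 0.5]
gripper_width: 0.497
time_s: 29.6
position: [0.5357, -0.2437, 0.2016]
eef_rot: [3.105, 0.478, 0.001]
ft_force: [0.9, -0.4, 0.5]
gripper_width: 0.499
time_s: 30.1
position: [0.5249, -0.4004, 0.2011]
eef_rot: [3.105, 0.472, 0.001]
ft_force: [1.1, 0.8, 0.1]
gripper_width: 0.498
t 30.1 p [ 524.9 -400.4  201.1] yaw 17.3 j6 0.55 w 46.3 F [1.1 0.8 0.1] | turn -0.03 shift [-0.903 -0.375  1.276]
```

```bash
python3 -m pendant '[-0.9,-0.37,0.2,0,0.5, 0,0,0.5,0,0.5, 0,0,0.5,0,0.5, 0,0,0,0,0.5, 0,0,0,0,0.5]';python3 -c "
from h import *
go(.486,-.397,.06,17.5)
s=snap('side','s10'); i=snap('top','t10');cv2.imwrite('pics/s10.png',np.hstack([cv2.resize(s[110:260,300:420],None,fx=3,fy=3),cv2.resize(i[160:310,330:450],None,fx=3,fy=3)]))"
```

```text
time_s: 30.6
position: [0.4869, -0.3931, 0.1538]
eef_rot: [-3.105, -0.478, -0.0]
ft_force: [0.4, -0.1, 0.6]
gripper_width: 0.502
t 30.6 p [ 486.9 -393.1  153.8] yaw 17.5 j6 0.51 w 46.7 F [ 0.4 -0.1  0.6] | turn -0.0 shift [-0.052  0.086  2.345]
```

View pics/s10.png

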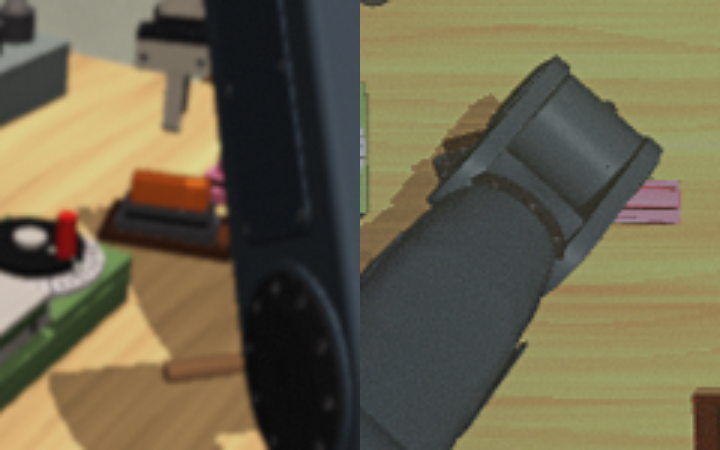

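```bash
python3 -m pendant '[-0.05,0.09,0.6,0,0.5, 0,0,0.6,0,0.5, 0,0,0.4,0,0.5, 0,0,0,0,0.5, 0,0,0,0,0.5]';python3 -c "
from h import *
go(.486,-.397,.06,17.5)";python3 -m pendant '[0,0,0.3,0,0.5, 0,0,0.2,0,0.5, 0,0,0.2,0,0.5, 0,0,0,0,0.5, 0,0,0,0,0.5]';python3 -c "
from h import *
go(.486,-.397,.06,17.5)"
```

```text
time_s: 31.2
position: [0.4858, -0.398, 0.0902]
eef_rot: [3.105, 0.476, 0.001]
ft_force: [-0.8, 0.5, 0.4]
gripper_width: 0.497
t 31.2 p [ 485.8 -398.    90.2] yaw 17.4 j6 0.51 w 46.2 F [-0.8  0.5  0.4] | turn -0.01 shift [ 0.012 -0.023  0.754]
time_s: 31.7
position: [0.4853, -0.3978, 0.0612]
eef_rot: [-3.105, -0.476, 0.0]
ft_force: [0.2, -0.1, 0.6]
gripper_width: 0.501
t 31.7 p [ 485.3 -397.8   61.2] yaw 17.4 j6 0.51 w 46.6 F [ 0.2 -0.1  0.6] | turn -0.01 shift [ 0.022 -0.013  0.029]
```

```bash
python3 -m pendant '[0,0,0,0,0.7, 0,0,0,0,1, 0,0,0,0,1, 0,0,0,0,1, 0,0,0,0,1]';python3 -m pendant '[0,0,0,0,1, 0,0,0,0,1, 0,0,0,0,1, 0,0,-0.2,0,1, 0,0,-0.4,0,1]';python3 -m pendant '[0,0,-0.6,0,1, 0,0,-0.8,0,1, 0,0,-0.8,0,1, 0,0,-0.8,0,1, 0,0,-0.4,0,1]';python3 -c "
from h import *
go(.531,-.029,.20,0.5)
s=snap('side','s11'); cv2.imwrite('pics/s11.png',cv2.resize(s[90:240,300:420],None,fx=4,fy=4))"
```

```text
time_s: 32.2
position: [0.4857, -0.3984, 0.0618]
eef_rot: [3.104, 0.476, 0.001]
ft_force: [0.8, -2.5, 1.4]
gripper_width: 0.255
time_s: 32.7
position: [0.4842, -0.3964, 0.0843]
eef_rot: [-3.101, -0.476, 0.005]
ft_force: [-1.0, -0.8, -2.6]
gripper_width: 0.258
time_s: 33.2
position: [0.4856, -0.3977, 0.2252]
eef_rot: [3.103, 0.476, 0.003]
ft_force: [0.7, -0.3, -2.3]
gripper_width: 0.257
t 33.2 p [ 485.6 -397.7  225.2] yaw 17.4 j6 0.51 w 23.9 F [ 0.7 -0.3 -2.3] | turn 2.12 shift [ 1.214 -9.209  0.617]
```

View pics/s11.png

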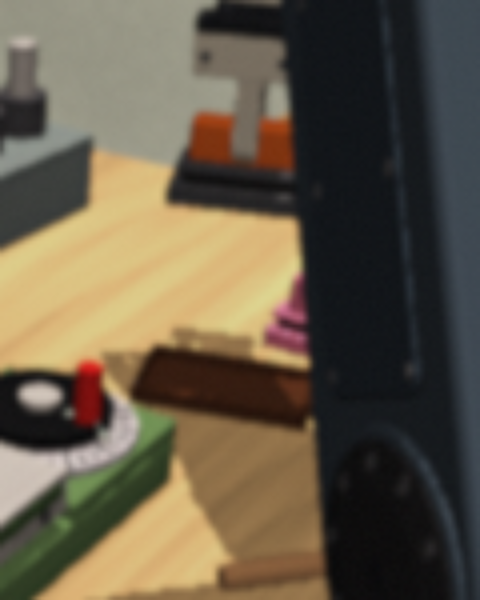

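```bash
python3 -m pendant '[0,0,0,0.7,1, 0,0,0,0.7,1, 0,0,0,0.72,1, 0.12,-0.8,0,0,1, 0.12,-0.8,0,0,1]';python3 -m pendant '[0.12,-0.8,0,0,1, 0.12,-0.8,0,0,1, 0.12,-0.8,0,0,1, 0.12,-0.8,0,0,1, 0.12,-0.8,0,0,1]';python3 -m pendant '[0.12,-0.8,0,0,1, 0.12,-0.8,0,0,1, 0.12,-0.8,0,0,1, 0.12,-0.8,0,0,1, 0,0,0,0,1]';python3 -m pendant '[0,0,0,0,1, 0,0,0,0,1, 0,0,0,0,1, 0,0,0,0,1, 0,0,0,0,1]';python3 -c "
from h import *
go(.531,-.029,.155,0.5)
s=snap('side','s12'); i=snap('top','t12');cv2.imwrite('pics/s12.png',np.hstack([cv2.resize(s[110:280,190:370],None,fx=2,fy=2),cv2.resize(i[150:320,180:360],None,fx=2,fy=2)]))"
```

```text
time_s: 33.75
position: [0.4937, -0.3327, 0.2208]
eef_rot: [-3.14, -0.011, 0.002]
ft_force: [0.2, 0.1, -2.2]
gripper_width: 0.258
time_s: 34.25
position: [0.5164, -0.1718, 0.2211]
eef_rot: [-3.141, -0.013, 0.002]
ft_force: [0.7, -0.6, -2.6]
gripper_width: 0.258
time_s: 34.75
position: [0.5347, -0.0421, 0.2211]
eef_rot: [-3.14, -0.018, 0.002]
ft_force: [0.0, -1.4, -2.5]
gripper_width: 0.254
time_s: 35.25
position: [0.5351, -0.0458, 0.2213]
eef_rot: [-3.142, -0.012, 0.0]
ft_force: [-0.1, -0.6, -2.9]
gripper_width: 0.26
t 35.2 p [535.1 -45.8 221.3] yaw 0.4 j6 1.39 w 24.1 F [-0.1 -0.6 -2.9] | turn -0.01 shift [-0.098 -0.422  1.657]
```

View pics/s12.png

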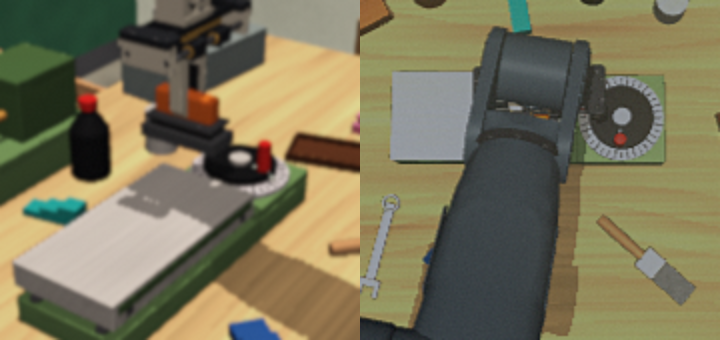

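```bash
python3 -m pendant '[-0.1,-0.38,0.4,0,1, 0,0,0.5,0,1, 0,0,0.4,0,1, 0,0,0.2,0,1, 0,0,0,0,1]';python3 -m pendant '[0,0,0,0,1, 0,0,0.1,0,1, 0,0,0.1,0,1, 0,0,0,0,1, 0,0,0,0,1]';python3 -c "
from h import *
go(.531,-.029,.140,0.5)"
```

```text
time_s: 35.85
position: [0.5306, -0.0302, 0.1605]
eef_rot: [-3.141, -0.013, 0.003]
ft_force: [-0.2, 0.3, -2.4]
gripper_width: 0.254
time_s: 36.35
position: [0.531, -0.0302, 0.1533]
eef_rot: [-3.142, -0.013, 0.0]
ft_force: [0.6, -1.0, -4.0]
gripper_width: 0.257
t 36.4 p [531.  -30.2 153.3] yaw 0.5 j6 1.42 w 23.9 F [ 0.6 -1.  -4. ] | turn -0.0 shift [-0.001 -0.03   0.333]
```

```bash
python3 -m pendant '[0,0,0.08,0,1, 0,0,0.08,0,1, 0,0,0.04,0,1, 0,0,0,0,1, 0,0,0,0,1]';python3 -m pendant '[0,0,0.05,0,1, 0,0,0.05,0,1, 0,0,0,0,1, 0,0,0,0,1, 0,0,0,0,1]';python3 -c "
from h import *
go(.531,-.029,.140,0.5)"
```

```text
time_s: 36.85
position: [0.531, -0.0302, 0.1455]
eef_rot: [3.142, 0.013, -0.0]
ft_force: [-2.0, 0.1, 1.7]
gripper_width: 0.259
time_s: 37.35
position: [0.5311, -0.0302, 0.1415]
eef_rot: [3.141, 0.013, 0.0]
ft_force: [-3.5, -0.3, 5.6]
gripper_width: 0.259
t 37.4 p [531.1 -30.2 141.5] yaw 0.5 j6 1.42 w 24.1 F [-3.5 -0.3  5.6] | turn -0.0 shift [-0.002 -0.031  0.038]
```

Contact force is about 8.5 N, so the spring is about half in. Starting the stroke.

```bash
python3 -m pendant '[0,-0.05,0,0,1, 0,-0.1,0,0,1, 0,-0.15,0,0,1, 0,-0.15,0,0,1, 0,-0.15,0,0,1]';python3 -m pendant '[0,-0.15,0,0,1, 0,-0.15,0,0,1, 0,-0.15,0,0,1, 0,-0.15,0,0,1, 0,-0.15,0,0,1]';python3 -c "
from h import *
go(.531,.161,.140,0.5)"
```

```text
time_s: 37.85
position: [0.5318, -0.0067, 0.1419]
eef_rot: [3.14, 0.013, 0.004]
ft_force: [1.0, -5.1, 5.8]
gripper_width: 0.257
time_s: 38.35
position: [0.5315, 0.0233, 0.1419]
eef_rot: [3.14, 0.014, 0.004]
ft_force: [-0.0, -5.7, 6.2]
gripper_width: 0.255
t 38.4 p [531.5  23.3 141.9] yaw 0.5 j6 1.52 w 23.7 F [-0.  -5.7  6.2] | turn -0.0 shift [ 0.017 -3.442  0.042]
```

```bash
python3 -m pendant '[0,-0.15,0,0,1, 0,-0.15,0,0,1, 0,-0.15,0,0,1, 0,-0.15,0,0,1, 0,-0.15,0,0,1]';python3 -m pendant '[0,-0.15,0,0,1, 0,-0.15,0,0,1, 0,-0.15,0,0,1, 0,-0.15,0,0,1, 0,-0.15,0,0,1]';python3 -c "
from h import *
go(.531,.161,.140,0.5)
s=snap('side','s13'); i=snap('top','t13');cv2.imwrite('pics/s13.png',np.hstack([cv2.resize(s[110:280,190:370],None,fx=2,fy=2),cv2.resize(i[150:320,180:360],None,fx=2,fy=2)]))"
```

```text
time_s: 38.85
position: [0.5313, 0.0534, 0.1419]
eef_rot: [3.14, 0.014, 0.004]
ft_force: [0.5, -4.9, 5.6]
gripper_width: 0.258
time_s: 39.35
position: [0.531, 0.0834, 0.1418]
eef_rot: [3.14, 0.014, 0.003]
ft_force: [0.2, -5.5, 5.4]
gripper_width: 0.255
t 39.4 p [531.   83.4 141.8] yaw 0.5 j6 1.63 w 23.7 F [ 0.2 -5.5  5.4] | turn -0.0 shift [ 0.018 -1.94   0.043]
```

View pics/s13.png

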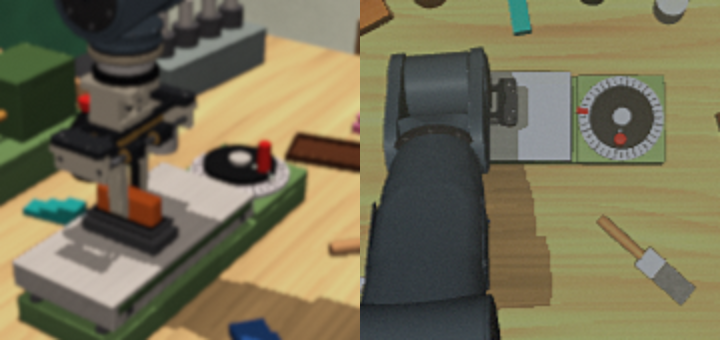

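```bash
python3 -m pendant '[0,-0.15,0,0,1, 0,-0.15,0,0,1, 0,-0.15,0,0,1, 0,-0.15,0,0,1, 0,-0.15,0,0,1]';python3 -m pendant '[0,-0.15,0,0,1, 0,-0.15,0,0,1, 0,-0.15,0,0,1, 0,-0.15,0,0,1, 0,-0.15,0,0,1]';python3 -m pendant '[0,-0.15,0,0,1, 0,-0.1,0,0,1, 0,-0.05,0,0,1, 0,0,0,0,1, 0,0,0,0,1]';python3 -c "
from h import *
go(.531,.161,.210,0.5)"
```

```text
time_s: 39.95
position: [0.5307, 0.1135, 0.1418]
eef_rot: [3.141, 0.014, 0.003]
ft_force: [0.4, -6.3, 5.7]
gripper_width: 0.258
time_s: 40.45
position: [0.5303, 0.1435, 0.1418]
eef_rot: [3.141, 0.013, 0.003]
ft_force: [-0.5, -6.8, 5.9]
gripper_width: 0.252
time_s: 40.95
position: [0.5303, 0.1557, 0.1418]
eef_rot: [3.141, 0.013, 0.003]
ft_force: [0.4, -3.0, 5.1]
gripper_width: 0.252
t 41.0 p [530.3 155.7 141.8] yaw 0.5 j6 1.76 w 23.5 F [ 0.4 -3.   5.1] | turn -0.0 shift [ 0.023 -0.133 -1.705]
```

```bash
python3 -m pendant '[0,0,-0.2,0,1, 0,0,-0.4,0,1, 0,0,-0.6,0,1, 0,0,-0.6,0,1, 0,0,-0.3,0,1]';python3 -m pendant '[0,0,0,-0.65,1, 0,0,0,-0.65,1, 0,0,0,-0.65,1, 0,0,0,0,1, 0,0,0,0,1]';python3 -c "
from h import *
go(.4845,-.398,.215,16)"
```

```text
time_s: 41.45
position: [0.5299, 0.156, 0.2271]
eef_rot: [-3.141, -0.013, -0.003]
ft_force: [0.3, 0.2, -2.8]
gripper_width: 0.258
time_s: 41.95
position: [0.5293, 0.1558, 0.2249]
eef_rot: [-3.111, -0.435, 0.001]
ft_force: [-0.1, -0.6, -2.9]
gripper_width: 0.26
t 42.0 p [529.3 155.8 224.9] yaw 15.9 j6 1.49 w 24.2 F [-0.1 -0.6 -2.9] | turn -0.01 shift [-4.892 13.001  0.249]
```

```bash
python3 -m pendant '[-0.3,0.8,0,0,1, -0.3,0.8,0,0,1, -0.3,0.8,0,0,1, -0.3,0.8,0,0,1, -0.3,0.8,0,0,1]';python3 -m pendant '[-0.3,0.8,0,0,1, -0.3,0.8,0,0,1, -0.3,0.8,0,0,1, -0.3,0.8,0,0,1, -0.3,0.8,0,0,1]';python3 -m pendant '[-0.3,0.8,0,0,1, -0.3,0.8,0,0,1, -0.3,0.8,0,0,1, -0.3,0.8,0,0,1, -0.3,0.8,0,0,1]';python3 -m pendant '[-0.3,0.7,0,0,1, 0,0.2,0,0,1, 0,0,0,0,1, 0,0,0,0,1, 0,0,0,0,1]';python3 -c "
from h import *
go(.4845,-.398,.09,16)"
```

```text
time_s: 42.45
position: [0.5158, -0.0158, 0.2252]
eef_rot: [-3.111, -0.436, 0.0]
ft_force: [0.6, 0.3, -2.9]
gripper_width: 0.256
time_s: 42.95
position: [0.5025, -0.1862, 0.2252]
eef_rot: [-3.111, -0.435, 0.0]
ft_force: [0.2, 0.1, -3.8]
gripper_width: 0.259
time_s: 43.45
position: [0.4891, -0.3566, 0.225]
eef_rot: [-3.111, -0.435, 0.0]
ft_force: [0.6, -0.4, -2.5]
gripper_width: 0.256
time_s: 43.95
position: [0.4882, -0.392, 0.2253]
eef_rot: [-3.11, -0.44, 0.0]
ft_force: [-0.7, 0.4, -3.3]
gripper_width: 0.255
t 44.0 p [ 488.2 -392.   225.3] yaw 16.1 j6 0.54 w 23.7 F [-0.7  0.4 -3.3] | turn 0.01 shift [-0.129  0.119  3.383]
```

```bash
python3 -m pendant '[-0.13,0.12,0.6,0,1, 0,0,0.8,0,1, 0,0,0.8,0,1, 0,0,0.6,0,1, 0,0,0.5,0,1]';python3 -m pendant '[0,0,0.1,0,1, 0,0,0,0,1, 0,0,0,0,1, 0,0,0,0,1, 0,0,0,0,1]';python3 -c "
from h import *
go(.4845,-.398,.064,16)
s=snap('side','s14'); i=snap('top','t14');cv2.imwrite('pics/s14.png',np.hstack([cv2.resize(s[110:240,310:410],None,fx=3,fy=3),cv2.resize(i[160:290,330:430],None,fx=3,fy=3)]))"
```

```text
time_s: 44.45
position: [0.4843, -0.398, 0.092]
eef_rot: [-3.11, -0.44, 0.001]
ft_force: [0.0, 0.6, -3.6]
gripper_width: 0.255
time_s: 44.95
position: [0.4846, -0.3995, 0.0903]
eef_rot: [3.11, 0.439, 0.001]
ft_force: [0.0, 0.2, -3.2]
gripper_width: 0.256
t 45.0 p [ 484.6 -399.5   90.3] yaw 16.1 j6 0.53 w 23.8 F [ 0.   0.2 -3.2] | turn 0.01 shift [ 0.007 -0.037  0.657]
```

View pics/s14.png

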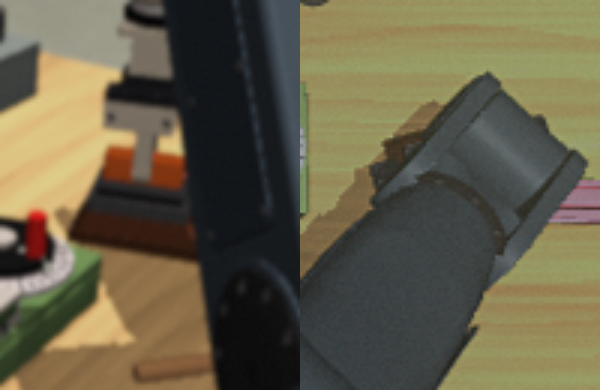

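```bash
python3 -m pendant '[0,-0.03,0.3,0,1, 0,0,0.2,0,1, 0,0,0.1,0,1, 0,0,0.05,0,1, 0,0,0,0,1]';python3 -c "
from h import *
go(.4845,-.398,.062,16)"
```

```text
time_s: 45.55
position: [0.4838, -0.398, 0.0629]
eef_rot: [-3.11, -0.439, 0.001]
ft_force: [-0.6, -0.2, -3.1]
gripper_width: 0.251
t 45.5 p [ 483.8 -398.    62.9] yaw 16.1 j6 0.53 w 23.3 F [-0.6 -0.2 -3.1] | turn 0.01 shift [0.016 0.005 0.022]
```

```bash
python3 -m pendant '[0,0,0.03,0,1, 0,0,0.0,0,0.9, 0,0,0,0,0.7, 0,0,0,0,0.6, 0,0,0,0,0.6]';python3 -m pendant '[0,0,0,0,0.55, 0,0,0,0,0.55, 0,0,-0.4,0,0.55, 0,0,-0.8,0,0.55, 0,0,-0.9,0,0.55]';python3 -m pendant '[0,0,-0.9,0,0.55, 0,0,-0.8,0,0.55, 0,-0.6,0,0,0.55, 0,-0.8,0,0,0.55, 0,-0.6,0,0,0.55]';python3 -c "
from h import *
go(.488,-.169,.2,0)
s=snap('side','s15'); i=snap('top','t15');cv2.imwrite('pics/s15.png',np.hstack([cv2.resize(s[110:240,310:410],None,fx=3,fy=3),cv2.resize(i[160:290,330:430],None,fx=3,fy=3)]))"
```

```text
time_s: 46.05
position: [0.4841, -0.3983, 0.0625]
eef_rot: [3.11, 0.439, 0.001]
ft_force: [0.5, -0.4, -0.8]
gripper_width: 0.389
time_s: 46.55
position: [0.4836, -0.3978, 0.1475]
eef_rot: [-3.11, -0.439, 0.001]
ft_force: [0.4, 0.1, 0.4]
gripper_width: 0.449
time_s: 47.05
position: [0.4613, -0.3199, 0.2154]
eef_rot: [3.11, 0.439, 0.001]
ft_force: [1.2, -1.1, 0.0]
gripper_width: 0.453
t 47.0 p [ 461.3 -319.9  215.4] yaw 16.1 j6 0.6 w 42.1 F [ 1.2 -1.1  0. ] | turn 2.01 shift [ 0.668 -3.773  0.384]
```

View pics/s15.png

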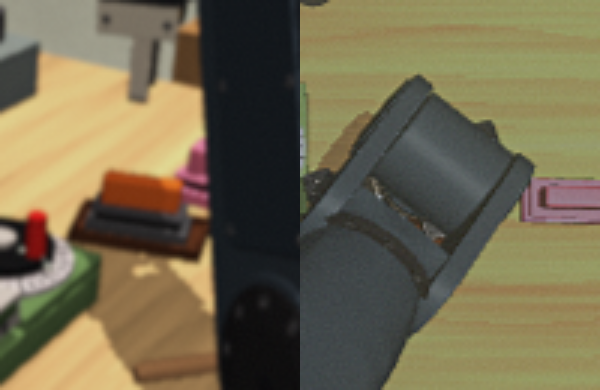

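The stone lies flat in its tray (side view). Next I'll measure the wheel precisely.

```bash
python3 - <<'E'
from h import *
i=robot.grab_frame('top'); cv2.imwrite('pics/c7.png',cv2.resize(i[180:240,275:345],None,fx=10,fy=10,interpolation=cv2.INTER_CUBIC))
E
```

```text
(no output)
```

View pics/c7.png

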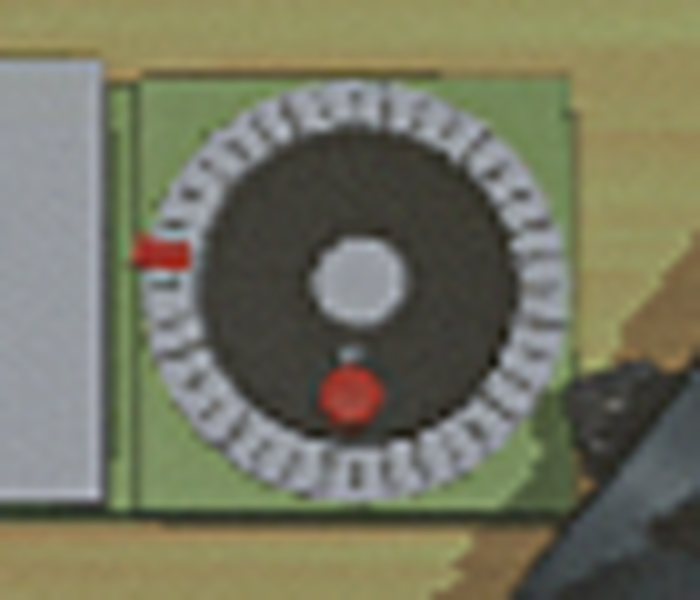

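```bash
python3 - <<'E'
from h import *
f=lambda u,v,z: at('top',275+(u+.5)/10-.5,180+(v+.5)/10-.5,z)
c=f(360,286,.078); k=f(351,397,.122); k2=f(351,394,.122)
print(c,k)
print('ringc',f(356,291,.065))
for z in(.065,.078):
  m=f(163,254,z); d=m-c; print(z,m,np.hypot(*d[:2]),np.degrees(np.arctan2(d[1],d[0])))
d=k-c; print(np.hypot(*d[:2]),np.degrees(np.arctan2(d[1],d[0])))
i=robot.grab_frame('side'); cv2.imwrite('pics/c8.png',cv2.resize(i[170:225,275:345],None,fx=10,fy=10,interpolation=cv2.INTER_CUBIC))
for q in [(*c[:2],.078),(*k[:2],.122),(*k[:2],.078)]: print((proj('side',np.array(q))-[275,170])*10)
for ang,z in [(81.5,.078),(81.5,.065)]:
  q=np.array([c[0]+.06*np.cos(np.radians(ang)),c[1]+.06*np.sin(np.radians(ang)),z]); print('mark',(proj('side',q)-[275,170])*10)
ang=np.arctan2(d[1],d[0]); q=np.array([c[0]+.06*np.cos(ang),c[1]+.06*np.sin(ang),.078]);print('pointer',(proj('side',q)-[275,170])*10)
E
```

```text
[ 0.52822986 -0.1741657   0.078     ] [ 0.4861966  -0.16825551  0.122     ]
ringc [ 0.52823122 -0.17351908  0.065     ]
0.065 [ 0.54130163 -0.10851313  0.065     ] 0.06694124490414603 78.73937263186815
0.078 [ 0.53951562 -0.10832531  0.078     ] 0.06680063613389309 80.27340551635642
0.04244673744761729 171.996260373522
[341.07135073 198.12252271]
[466.93811133 107.30361639]
[458.37874566 246.66582192]
mark [204.11223394 271.92765806]
mark [202.96490357 312.48380194]
pointer [508.25811856 267.30654389]
```

View pics/c8.png

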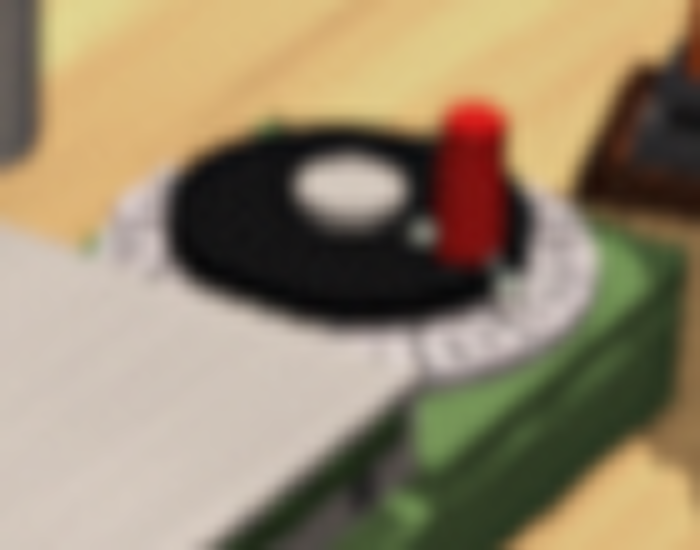

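```bash
python3 -m pendant '[0,0,0,0.7,0.4, 0,0,0,0.7,0.4, 0,0,0,0.6,0.4, 0,0,0,0,0.4, 0,0,0,0,0.4]';python3 -c "
from h import *
go(.4865,-.168,.2,0)"
```

```text
time_s: 47.75
position: [0.4619, -0.3219, 0.2143]
eef_rot: [3.141, 0.005, 0.0]
ft_force: [0.9, 0.2, 0.2]
gripper_width: 0.599
t 47.8 p [ 461.9 -321.9  214.3] yaw 0.2 j6 0.88 w 55.7 F [0.9 0.2 0.2] | turn 0.02 shift [ 0.615 -3.847  0.356]
```

```bash
python3 -m pendant '[0.15,-0.9,0,0,0.45, 0.15,-0.9,0,0,0.45, 0.15,-0.9,0,0,0.45, 0.15,-0.9,0,0,0.45, 0.05,-0.25,0.3,0,0.45]';python3 -m pendant '[0,0,0,0,0.45, 0,0,0,0,0.45, 0,0,0,0,0.45, 0,0,0,0,0.45, 0,0,0,0,0.45]';python3 -c "
from h import *
go(.4865,-.168,.106,0)
s=snap('side','s16'); cv2.imwrite('pics/s16.png',cv2.resize(s[130:230,260:360],None,fx=5,fy=5))"
```

```text
time_s: 48.25
position: [0.4886, -0.1652, 0.2032]
eef_rot: [3.141, 0.009, 0.004]
ft_force: [-0.1, -0.1, 0.1]
gripper_width: 0.555
time_s: 48.75
position: [0.4875, -0.1679, 0.2022]
eef_rot: [3.141, 0.001, 0.0]
ft_force: [-0.4, 0.9, -0.2]
gripper_width: 0.547
t 48.8 p [ 487.5 -167.9  202.2] yaw 0.0 j6 1.15 w 50.8 F [-0.4  0.9 -0.2] | turn 0.0 shift [-0.026  0.003  2.406]
```

View pics/s16.png

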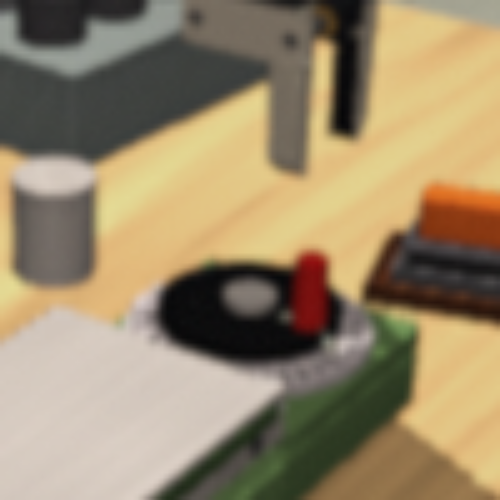

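```bash
python3 -m pendant '[-0.02,0,0.7,0,0.45, 0,0,0.7,0,0.45, 0,0,0.6,0,0.45, 0,0,0.4,0,0.45, 0,0,0,0,0.45]';python3 -m pendant '[0,0,0,0,0.6, 0,0,0,0,0.8, 0,0,0,0,1, 0,0,0,0,1, 0,0,0,0,1]';python3 -m pendant '[0,0,0,0,1, 0,0,0,0,1, 0,0,0,0,1, 0,0,0,0,1, 0,0,0,0,1]';python3 -c "
from h import *
go(.4865,-.168,.106,0)"
```

```text
time_s: 49.3
position: [0.4857, -0.1669, 0.1044]
eef_rot: [-3.14, -0.002, 0.005]
ft_force: [-0.4, 0.5, 1.0]
gripper_width: 0.551
time_s: 49.8
position: [0.487, -0.1673, 0.1066]
eef_rot: [3.141, 0.002, 0.001]
ft_force: [-1.0, -0.4, 3.1]
gripper_width: 0.21
time_s: 50.3
position: [0.487, -0.1673, 0.1065]
eef_rot: [3.141, 0.002, 0.001]
ft_force: [-1.5, -0.8, 5.6]
gripper_width: 0.212
t 50.3 p [ 487.  -167.3  106.5] yaw 0.1 j6 1.15 w 19.7 F [-1.5 -0.8  5.6] | turn 0.01 shift [-0.011  0.017  0.012]
```

```bash
python3 - <<'E'
from h import *
r=.042
a=170.5
while a>26:
    b=a-7.2; 
    d=r*np.array([np.cos(np.radians(b))-np.cos(np.radians(a)),np.sin(np.radians(b))-np.sin(np.radians(a))])/.04
    print(f'{b:.1f}: {d[0]:.3f},{-d[1]:.3f}',end=' | '); a=b
E
```

```text
163.3: 0.030,-0.128 | 156.1: 0.046,-0.124 | 148.9: 0.061,-0.117 | 141.7: 0.075,-0.108 | 134.5: 0.088,-0.098 | 127.3: 0.100,-0.086 | 120.1: 0.110,-0.073 | 112.9: 0.118,-0.059 | 105.7: 0.124,-0.044 | 98.5: 0.129,-0.028 | 91.3: 0.131,-0.011 | 84.1: 0.132,0.005 | 76.9: 0.130,0.022 | 69.7: 0.126,0.038 | 62.5: 0.121,0.053 | 55.3: 0.113,0.068 | 48.1: 0.103,0.082 | 40.9: 0.092,0.094 | 33.7: 0.080,0.105 | 26.5: 0.066,0.114 | 19.3: 0.051,0.121 |
```

```bash
python3 -m pendant '[0.03,-0.128,0,0,1, 0.046,-0.124,0,0,1, 0.061,-0.117,0,0,1, 0.075,-0.108,0,0,1, 0.088,-0.098,0,0,1]';python3 -c "
from h import *
s,p,M=st(); d=p-[.5283,-.1742,0]; print(np.hypot(*d[:2]),np.degrees(np.arctan2(d[1],d[0])),s['ft_force'],s['ft_torque'],s['gripper_width']*93)"
```

```text
time_s: 50.8
position: [0.4995, -0.1448, 0.1064]
eef_rot: [3.14, 0.003, 0.003]
ft_force: [2.2, -8.6, 1.4]
gripper_width: 0.206
0.04112627118574481 134.3642127147874 [ 2.24622301 -8.58403396  1.38896209] [-1.83056995 -0.34120518 -0.00845277] 19.16416079791937
```

```bash
python3 -m pendant '[0.1,-0.086,0,0,1, 0.11,-0.073,0,0,1, 0.118,-0.059,0,0,1, 0.124,-0.044,0,0,1, 0.129,-0.028,0,0,1]';python3 -c "
from h import *
s,p,M=st(); d=p-[.5283,-.1742,0]; print(np.hypot(*d[:2]),np.degrees(np.arctan2(d[1],d[0])),s['ft_force'],s['gripper_width']*93)"; python3 -m pendant '[0.131,-0.011,0,0,1, 0.132,0.005,0,0,1, 0.13,0.022,0,0,1, 0.126,0.038,0,0,1, 0.121,0.053,0,0,1]';python3 -c "
from h import *
s,p,M=st(); d=p-[.5283,-.1742,0]; print(np.hypot(*d[:2]),np.degrees(np.arctan2(d[1],d[0])),s['ft_force'],s['gripper_width']*93)
i=snap('top','t17');s=snap('side','s17');cv2.imwrite('pics/s17.png',np.hstack([cv2.resize(s[130:230,260:360],None,fx=4,fy=4),cv2.resize(i[160:260,250:350],None,fx=4,fy=4)]))"
```

```text
time_s: 51.3
position: [0.5223, -0.1338, 0.1063]
eef_rot: [3.139, 0.004, 0.001]
ft_force: [-2.8, -14.5, 3.0]
gripper_width: 0.207
0.040801943071013536 98.48323262996068 [ -2.75881167 -14.51446738   3.00533668] 19.29204438560034
time_s: 51.8
position: [0.5466, -0.1375, 0.1061]
eef_rot: [3.141, 0.003, -0.005]
ft_force: [-9.8, -7.0, 7.9]
gripper_width: 0.211
0.04099506524429898 63.531242776828186 [-9.78560053 -6.96093898  7.93841894] 19.581203624770474
```

View pics/s17.png

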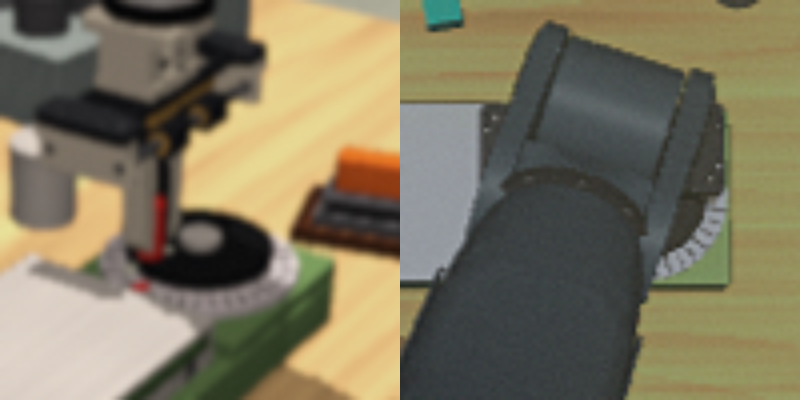

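```bash
python3 -m pendant '[0.113,0.088,0,0,1, 0.103,0.082,0,0,1, 0.092,0.094,0,0,1, 0.08,0.105,0,0,1, 0.066,0.114,0,0,1]';python3 -c "
from h import *
s,p,M=st(); d=p-[.5283,-.1742,0]; print(np.hypot(*d[:2]),np.degrees(np.arctan2(d[1],d[0])),s['ft_force'],s['gripper_width']*93)"; python3 -m pendant '[0.03,0.06,0,0,1, 0,0,0,0,1, 0,0,0,0,1, 0,0,0,0,1, 0,0,0,0,1]';python3 -c "
from h import *
s,p,M=st(); d=p-[.5283,-.1742,0]; print(np.hypot(*d[:2]),np.degrees(np.arctan2(d[1],d[0])),s['ft_force'],s['gripper_width']*93)
i=snap('top','t18');s=snap('side','s18');cv2.imwrite('pics/s18.png',np.hstack([cv2.resize(s[150:220,260:350],None,fx=8,fy=8)]))
c=np.array([.5283,-.1745,0])
for a in (75,80,85):
  for z in (.068,.078): print(a,z,(proj('side',c+[.06*np.cos(np.radians(a)),.06*np.sin(np.radians(a)),z])-[260,150])*8)"
```

```text
time_s: 52.4
position: [0.5653, -0.1554, 0.1062]
eef_rot: [-3.14, -0.002, 0.003]
ft_force: [-4.1, 3.4, 9.5]
gripper_width: 0.209
0.04148232163352807 26.946038693895275 [-4.05112568  3.40252684  9.49310607] 19.46745430306816
time_s: 52.9
position: [0.5666, -0.158, 0.1062]
eef_rot: [-3.141, -0.003, 0.002]
ft_force: [-2.7, -0.1, 7.5]
gripper_width: 0.212
0.04154355036447696 22.886977058819127 [-2.65160406 -0.09339279  7.53001947] 19.70359032030071
75 0.068 [269.03336505 395.13000145]
75 0.078 [269.68219641 370.20262198]
80 0.068 [279.57726365 400.54439943]
80 0.078 [280.27114   375.5725299]
85 0.068 [291.05944715 405.53036368]
85 0.078 [291.80229978 380.51788607]
```

View pics/s18.png

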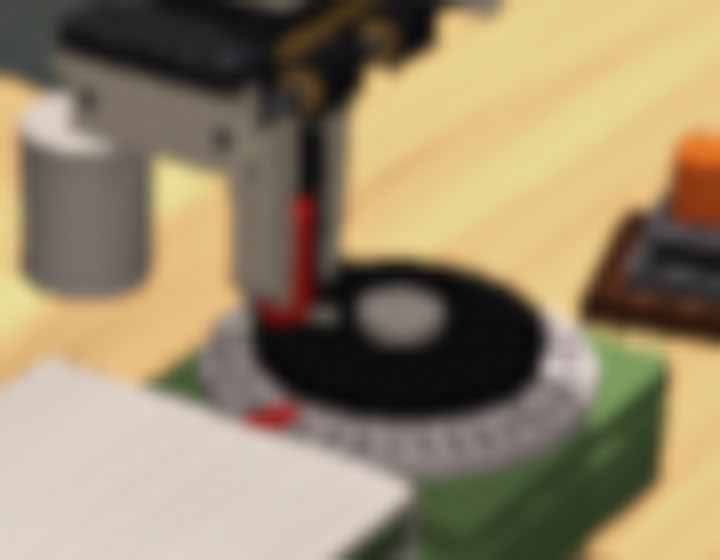

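```bash
python3 - <<'E'
from h import *
from scipy.optimize import least_squares
P=np.array([(.487,-.1673),(.4995,-.1448),(.5223,-.1338),(.5466,-.1375),(.5653,-.1554),(.5666,-.158)])
f=least_squares(lambda c:np.hypot(*(P-c).T)-.042,[.5283,-.1742]);c=f.x;print(c,f.fun*1000)
s,p,M=st();d=p[:2]-c;r=np.hypot(*d);a=np.degrees(np.arctan2(d[1],d[0]));print(r,a)
for ca in [c]:
  for z in (.065,.07,.078):
    m=at('top',275+(163.5)/10-.5,180+(254.5)/10-.5,z)[:2]-ca; print(z,np.degrees(np.arctan2(m[1],m[0])),np.hypot(*m))
print([ (r_,a_,((proj('side',np.array([c[0]+r_*np.cos(np.radians(a_)),c[1]+r_*np.sin(np.radians(a_)),.065]))-[260,150])*8).round()) for r_ in(.055,.06,.065,.07) for a_ in (75,80,85)])
n=9;st_=(79.5-a)/n
for k in range(n):
    b=a+st_; q=c+.042*np.array([np.cos(np.radians(b)),np.sin(np.radians(b))]); q0=c+.042*np.array([np.cos(np.radians(a)),np.sin(np.radians(a))])
    D=(q-q0)/.04; print(f'{b:.1f}: {D[0]:.3f},{-D[1]:.3f}'); a=b
E
```

```text
[ 0.52830675 -0.17532951] [ 0.07993378 -0.02524835 -0.03833932  0.02040478  0.02006102  0.03194663]
0.04200911087631172 24.25248583960535
0.065 78.99414410549264 0.06806830730111871
0.07 79.57382378593518 0.06801155862266876
0.078 80.50315245193062 0.0679352707992121
[(0.055, 75, array([281., 397.])), (0.055, 80, array([290., 402.])), (0.055, 85, array([301., 407.])), (0.06, 75, array([270., 402.])), (0.06, 80, array([281., 407.])), (0.06, 85, array([292., 412.])), (0.065, 75, array([260., 406.])), (0.065, 80, array([271., 412.])), (0.065, 85, array([283., 417.])), (0.07, 75, array([249., 411.])), (0.07, 80, array([261., 417.])), (0.07, 85, array([275., 423.]))]
30.4: -0.052,-0.100
36.5: -0.062,-0.094
42.7: -0.072,-0.087
48.8: -0.081,-0.078
54.9: -0.088,-0.069
61.1: -0.095,-0.060
67.2: -0.101,-0.049
73.4: -0.106,-0.038
79.5: -0.109,-0.026
```

The circle fits to under 0.1 mm (axis 0.5283, -0.1753) and the pointer is about 0.96 rad past the mark. Now I bring it back counter-clockwise.

```bash
python3 -m pendant '[-0.052,-0.1,0,0,1, -0.062,-0.094,0,0,1, -0.072,-0.087,0,0,1, -0.081,-0.078,0,0,1, -0.088,-0.069,0,0,1]';python3 -m pendant '[-0.095,-0.06,0,0,1, -0.101,-0.049,0,0,1, -0.053,-0.019,0,0,1, -0.053,-0.019,0,0,1, 0,0,0,0,1]'; cat > ang.py <<'E'
from h import *
s,p,M=st(); d=p-[.5283,-.1753,0]; print(np.hypot(*d[:2]),np.degrees(np.arctan2(d[1],d[0])),s['ft_force'].round(1),s['gripper_width']*93)
E
python3 ang.py;  python3 -m pendant '[0,0,0,0,1, 0,0,0,0,1, 0,0,0,0,1, 0,0,0,0,1, 0,0,0,0,1]'; python3 ang.py
```

```text
time_s: 53.5
position: [0.5527, -0.1415, 0.1064]
eef_rot: [3.141, 0.003, 0.0]
ft_force: [0.5, -7.8, 3.7]
gripper_width: 0.209
time_s: 54.0
position: [0.5413, -0.136, 0.1065]
eef_rot: [3.14, 0.002, 0.003]
ft_force: [0.8, -4.6, 3.3]
gripper_width: 0.211
0.041418894562070374 71.7185175296523 [ 0.8 -4.6  3.3] 19.6533592944217
time_s: 54.5
position: [0.5413, -0.1359, 0.1065]
eef_rot: [3.14, 0.002, 0.003]
ft_force: [1.9, -4.6, 4.1]
gripper_width: 0.207
0.04144838468257923 71.71260007055089 [ 1.9 -4.6  4.1] 19.283531409586505
```

```bash
python3 -m pendant '[-0.07,-0.014,0,0,1, -0.07,-0.01,0,0,1, 0,0,0,0,1, 0,0,0,0,1, 0,0,0,0,1]'; python3 ang.py;  python3 - <<'E'
from h import *
s=snap('side','s19');cv2.imwrite('pics/s19.png',np.hstack([cv2.resize(s[150:220,260:350],None,fx=8,fy=8,interpolation=cv2.INTER_CUBIC)]))
E
```

```text
time_s: 55.0
position: [0.5356, -0.1346, 0.1065]
eef_rot: [3.141, 0.002, 0.002]
ft_force: [4.2, -1.4, 4.8]
gripper_width: 0.21
0.04134594959550012 79.8541358933649 [ 4.2 -1.4  4.8] 19.5161265328876
```

View pics/s19.png

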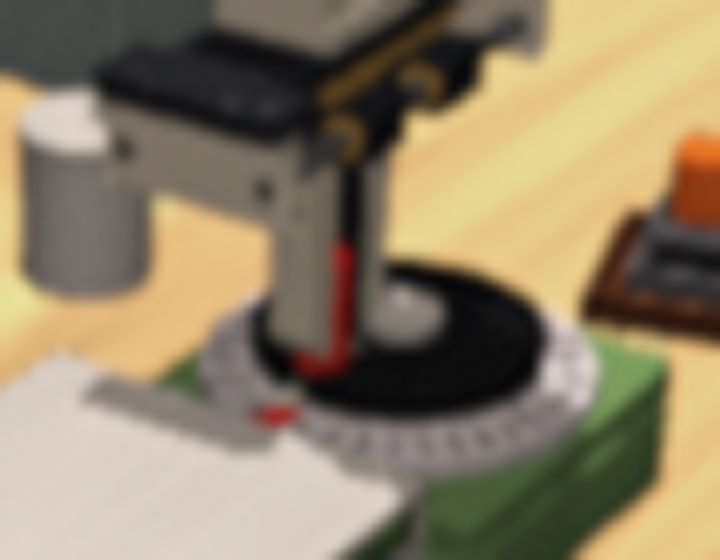

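```bash
python3 -m pendant '[0,0,0,0,0.78, 0,0,0,0,0.72, 0,0,0,0,0.65, 0,0,0,0,0.6, 0,0,0,0,0.6]'; python3 ang.py; python3 -m pendant '[0,0,-0.3,0,0.6, 0,0,-0.6,0,0.6, 0,0,-0.8,0,0.6, 0,0,-0.8,0,0.6, 0,0,-0.3,0,0.6]';python3 -m pendant '[0,0.9,0,0,0.6, 0,0.9,0,0,0.6, 0,0.9,0,0,0.6, 0,0.9,0,0,0.6, 0,0.9,0,0,0.6]';python3 -m pendant '[0,0.9,0,0,0.6, 0,0.9,0,0,0.6, -0.2,0.6,0,0,0.6, -0.2,0.6,0,0,0.6, 0,0,0,0,0.6]'; python3 - <<'E'
from h import *
i=snap('top','t20');s=snap('side','s20');
cv2.imwrite('pics/c20.png',cv2.resize(i[180:240,275:345],None,fx=10,fy=10,interpolation=cv2.INTER_CUBIC))
cv2.imwrite('pics/c21.png',cv2.resize(s[150:220,260:350],None,fx=8,fy=8,interpolation=cv2.INTER_CUBIC))
E
```

```text
time_s: 55.55
position: [0.5347, -0.1344, 0.1058]
eef_rot: [-3.141, -0.002, 0.001]
ft_force: [0.4, -0.6, 0.2]
gripper_width: 0.395
0.04145031204839059 81.06701220767637 [ 0.4 -0.6  0.2] 36.73464750897213
time_s: 56.05
position: [0.536, -0.1348, 0.2218]
eef_rot: [3.14, 0.002, 0.007]
ft_force: [0.1, -0.1, 0.4]
gripper_width: 0.4
time_s: 56.55
position: [0.5349, -0.3158, 0.2178]
eef_rot: [-3.141, -0.002, 0.001]
ft_force: [-0.1, 0.6, 0.5]
gripper_width: 0.398
time_s: 57.05
position: [0.518, -0.4369, 0.2173]
eef_rot: [-3.141, 0.002, 0.001]
ft_force: [-0.4, 0.3, 0.2]
gripper_width: 0.399
```

View pics/c20.png

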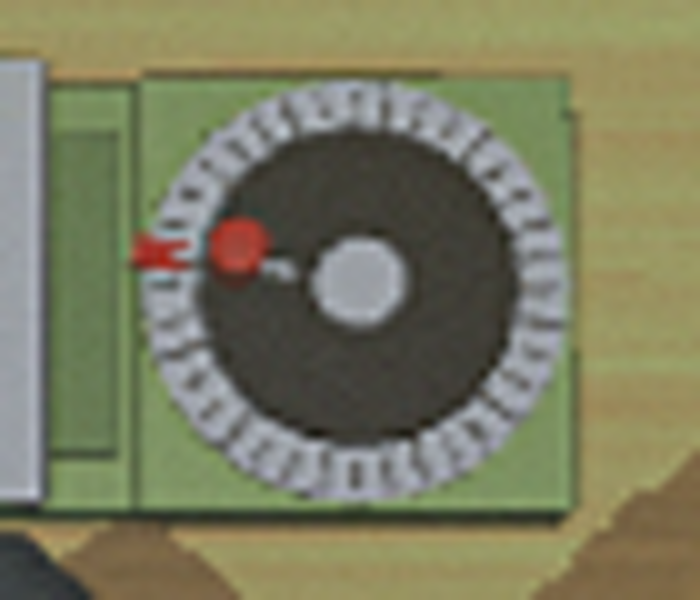

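View pics/c21.png

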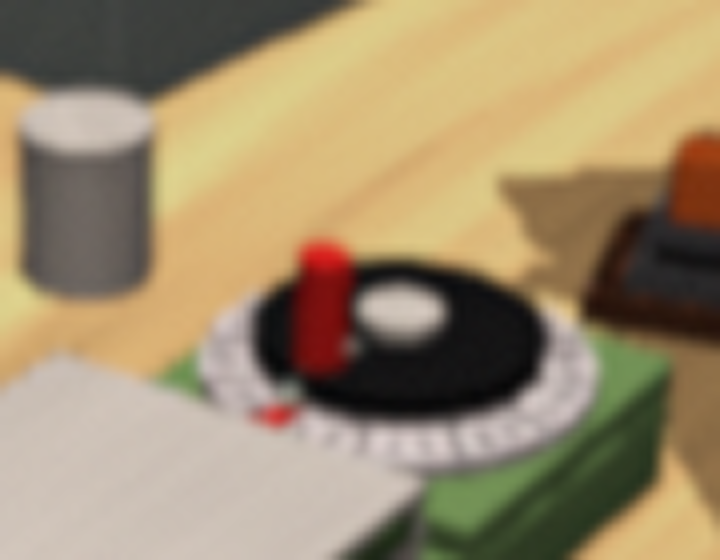

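View pics/t20.png

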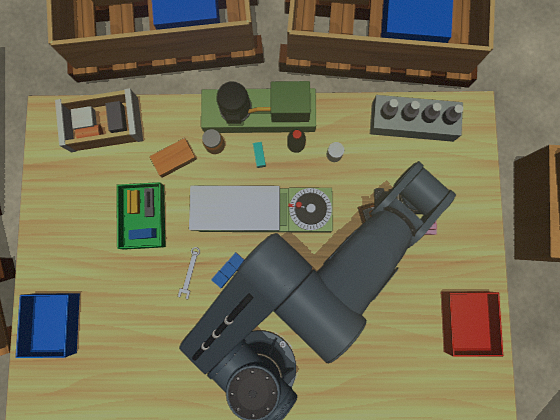

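```bash
python3 - <<'E'
from h import *
f=lambda u,v,z: at('top',275+(u+.5)/10-.5,180+(v+.5)/10-.5,z)
c=f(360,286,.078)
k=f(238,243,.122); d=k-c; print('knob',np.hypot(*d[:2]),np.degrees(np.arctan2(d[1],d[0])))
for z in (.065,.072,.078):
  m=f(163,253,z)-c; n=f(180,250,z)-c; print(z,np.degrees(np.arctan2(m[1],m[0])),'ptr?',np.hypot(*n[:2]),np.degrees(np.arctan2(n[1],n[0])))
i=cv2.imread('pics/t20.png'); cv2.imwrite('pics/c22.png',cv2.resize(i[196:212,284:312],None,fx=24,fy=24,interpolation=cv2.INTER_NEAREST))
E
```

```text
knob 0.042886088393378236 78.31434913114586
0.065 78.45268552991843 ptr? 0.0616003457958178 76.48527689377161
0.072 79.27803754434065 ptr? 0.06150472797659695 77.38913892270624
0.078 79.9870635328506 ptr? 0.061434986087325553 78.1659546869693
```

View pics/c22.png

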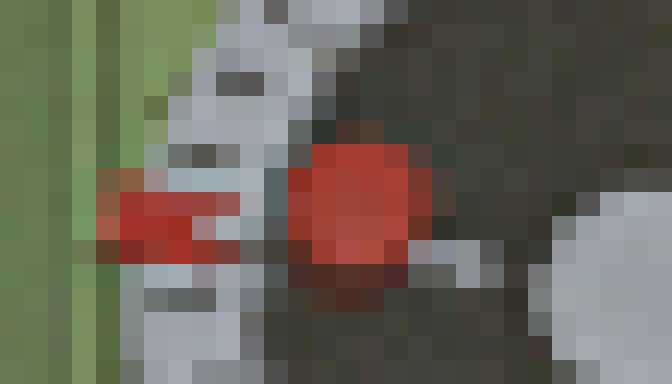

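The pointer tip sits inside the red mark, offset by less than 1 px. I'll move the arm clear and do a final check of tray and bin.

```bash
python3 -m pendant '[-0.9,0.3,0,0,0.6, -0.9,0.3,0,0,0.6, -0.9,0.3,0,0,0.6, -0.9,0.3,0,0,0.6, -0.9,0.3,0,0,0.6]';python3 -m pendant '[-0.9,0,0,0,0.6, -0.7,0,0,0,0.6, 0,0,0,0,0.6, 0,0,0,0,0.6, 0,0,0,0,0.6]'; python3 - <<'E'
from h import *
i=snap('top','t23');s=snap('side','s23')
cv2.imwrite('pics/c23.png',np.hstack([cv2.resize(i[170:290,285:445],(640,480)),]))
cv2.imwrite('pics/c24.png',np.vstack([cv2.resize(i[175:255,105:185],(300,300)),cv2.resize(i[185:255,350:420],(300,300))]))
go(0,0,0)
E
```

```text
time_s: 57.65
position: [0.3388, -0.494, 0.2182]
eef_rot: [-3.141, -0.004, -0.0]
ft_force: [0.0, 0.2, 0.1]
gripper_width: 0.404
time_s: 58.15
position: [0.2768, -0.4945, 0.2182]
eef_rot: [3.142, 0.004, 0.001]
ft_force: [0.1, -0.5, -0.7]
gripper_width: 0.402
t 58.2 p [ 276.7 -494.6  218. ] yaw 0.2 j6 0.42 w 37.1 F [ 0.1 -0.2  1. ] | turn 0 shift [ -6.882 -12.384   5.45 ]
```

View pics/c23.png

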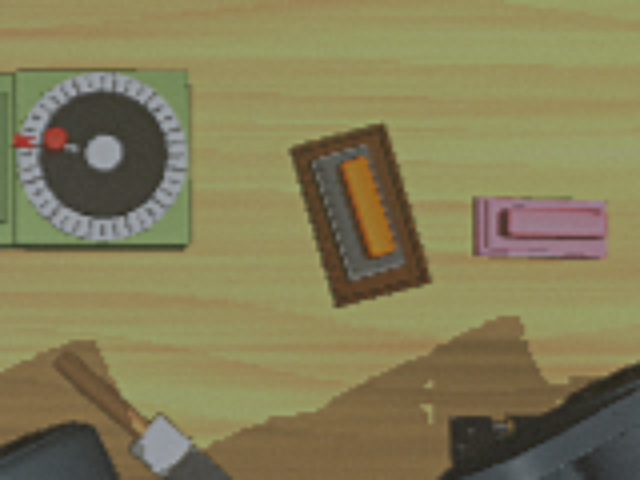

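View pics/c24.png

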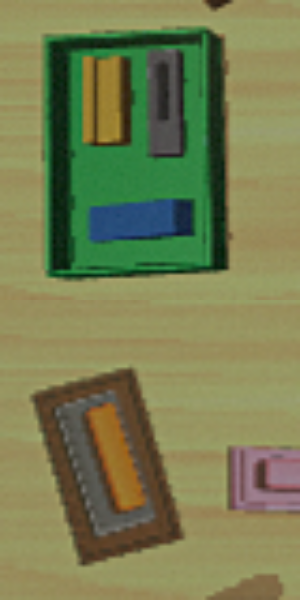

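View pics/s23.png

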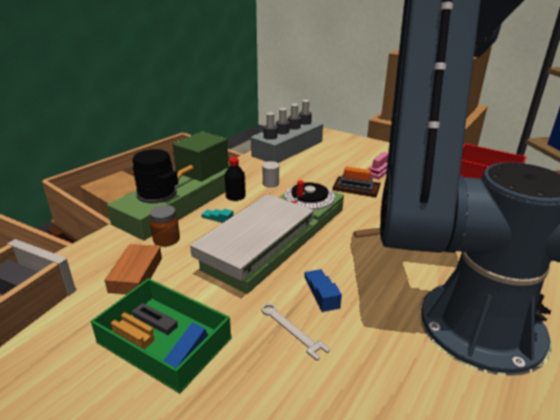

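```bash
python3 -c "
from rig import robot
print(robot.sign_off())"
```

```text
the job is handed in; nothing more can be done
None
```

The cross-slide is set up as asked and the job is handed in at about 58 s of the 210 s allowed; no verdict was reported.

- **Clamping parts:** The strap, step block and brass block are all in the green bin. The grip slackened once and dropped the step block on the bench. I picked it up again and placed it in the bin, where it lies upside down.
- **Stone:** One straight stroke along the middle of the saddle, from about y -0.091 to +0.095 m in the saddle's frame, with a contact force of about 8 to 9 N. The stone is back flat in its tray.
- **Handwheel:** I wound it about 0.96 rad past the mark, then brought it back counter-clockwise in one direction and let go.
- **Last checks:**
  - The pointer tip lies inside the red mark. The top camera put the knob at 78.3° and the arm's own position at 79.9 to 81° at release. The mark measured 78.5 to 80°, so the error is about 2 mm.
  - The saddle moved about 20 mm, which fits the slack being taken up counter-clockwise, but I could not read the slack directly.
  - The bystanders look unmoved and the arm is clear of everything.

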